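# Level the countertop griddle

## Task

Get the griddle ready for pancakes: push its grease drawer fully shut, then gently stand the spirit level on the middle of the griddle plate, lengthwise from side to side, and let go of it. Then turn the black star knob of the levelling foot until the bubble sits between the two lines. Finally press down on top of the level, firmly but not hard (about 10 N), to prove that the foot carries the load, and finish while still pressing, with the bubble still between the lines; leave the other things alone.

Things in the scene. Friction and masses are not known exactly. Their poses are not given: they have to be found in the camera images.
- griddle: steel countertop griddle, housing 200 mm deep (its x) by 260 mm wide (its y), cannot slide. x points from its front (drawer and dial) to its back, y to its left, z up. Origin on the worktop midway between its two plain left feet, 110 mm left of the plate's middle; it tips about this front-to-back line. A splash guard stands 30 mm above the plate at the back, rims 12 mm above it at both sides
- plate_centre (a point): middle of the flat griddle plate on its top surface, about 100 mm above the worktop; the plate is 204 by 264 mm, axes as the griddle's (x to the back, y to the left, z square to the plate). At the start the plate slopes down to the right (towards the levelling foot) by 0.3 to 0.7 degrees; how much differs each time
- grease_drawer (a joint): slide of the grease drawer in the left half of the griddle's front, m: 0 = fully shut, positive = pulled out to the front, at most 0.09; starts 25 to 42 mm open and takes about 2 N to push. The drawer front is a steel sheet 156 mm wide, 46 mm high, its upper edge 81 mm above the worktop
- drawer_pull (a point): middle of the front of the drawer's bent sheet pull, a ledge 90 mm wide that stands 19 mm out from the drawer front, its face 10 mm high, its top edge 20 mm below the plate's top; moves with the drawer. Push it along the griddle's +x
- foot_knob (a joint): turn of the levelling foot's knob, rad, growing clockwise seen from above. Clockwise screws the foot out and raises the griddle's right side, 6 mm a full turn over a span of 295 mm: 0.0032 rad of tilt per rad of turn. It stays where it is left. It must go 1.8 to 3.5 rad clockwise, different each time; stops at -0.5 and 9
- knob_grip (a point): on the upright axis of the black eight-lobed star knob, 36 mm across, 29 mm high, on a steel lug 55 mm outside the griddle's right side (185 mm right of and 40 mm in front of the plate's middle); the point is 74 mm above the worktop, 13 mm below the knob's top, and rises with the griddle. The lug's top is 45 mm above the worktop. Free space round the knob's axis: 50 mm
- level: aluminium torpedo spirit level with black end caps, 160 mm long (its x), 30 mm wide (its y), 40 mm high, 0.2 to 0.36 kg; starts standing on its sole on the worktop to the left of the griddle. Origin in the middle of its flat sole. The vial lies in a window 56 mm long in the middle of its top; beside the window the flat top can be pressed
- bubble (a joint): position of the vial's bubble along the level's x, m: 0 = midway between the two lines, at most 0.015 either way. It moves 1 mm per 0.001 rad of slope, towards the higher end, and takes about 1.5 s to settle. The bubble is 10 mm long, the lines are 15 mm apart, so it lies between the lines within 0.0025 either way
- cup_a: small striped espresso cup, 60 mm wide, 49 mm high, on the worktop at the right: leave alone
- spoon: teaspoon 130 mm long lying at the right: leave alone
- honey: honey jar 61 mm wide, 85 mm high, left of the griddle: leave alone
- batter_box: small blue and white carton 38 x 51 x 101 mm, behind the honey jar: leave alone
- coaster: round cork coaster 96 mm wide, 9 mm thick, at the left front: leave alone

How it is judged:
By the outcome, as a careful person would: the job done as asked, in the order asked, and still so for the second after the job is handed in, while the arm keeps its last pose, push and grip.
It also fails if it takes over 72 s, if anything falls off the work surface, if the arm or the gripper's body presses on something with over 40 N, if the wrist force passes 120 N, or if a joint passes its speed limit or range.

## Robot

A 6-joint arm with a two-finger parallel gripper is mounted at the origin on a cart in front of the work surface, level with it; the furniture and walls round the work are solid. World frame = base frame: x ahead of the robot, y to its left, z up, the work surface at z = 0. Lengths are in m, angles in rad, forces in N, time in s.
With the tool pointing down it reaches from about 0.35 to 0.875 m from the base axis. Payload 4.2 kg.
Tool frame: the origin (TCP) lies midway between the tips of the shut fingers; the grasp point (between the pads) lies 19 mm behind it (arm.grasp_offset is the distance from the TCP to the grasp point, in m); z points along the fingers, y is the line along which they close (so a half turn about z gives the same grasp; the last joint's range is limited). The gripper opens to 85 mm and grips with 20 to 120 N. Pads are 22 mm wide; open, the fingers measure 114 mm over their backs; the gripper's body (76 mm by 85 mm) begins 54 mm behind the grasp point. The pads swing forward as they close: fully open they stand 13 mm farther back than shut.
Start: joints at [1.506, 0.385, 0.008, 0, -1.194, -0.259], TCP at [0.199, 0.593, 0.196] pointing down, gripper open.
Joint ranges: [-3.14, 3.14], [-1.21, 2.06], [-1.07, 1.41], [-3.16, 2.05], [-2.99, -0.16], [-3.1, 3.1]. Speed limits (rad/s): [2.79, 2.79, 3.14, 3.14, 3.14, 3.14].

## Interface

Orientations are given as a 3x3 rotation matrix whose columns are the frame's x, y, z axes.
In Python, from bench import arm, snapshot, get_calibration gives the robot as it stands. The module is installed in compiled form; this text tells all that it offers.
- The arm moves only by the tool carry_out, never from a script. Its argument "series" is a list of rows, each a list of 7 numbers: the turn, a rotation vector about the tool's x, y, z in units of 6 degrees (1.0 is 6 degrees), then the shift along the tool's x, y, z in mm, then the closure, from -1 (fully open) to 1 (shut). In form: [[ax, ay, az, tx, ty, tz, grip], ...]. A call has exactly 5 rows; each row is the pose to reach, as a shift and turn from the pose commanded when the call began, along the tool's axes at that moment; what a row does not reach only later rows make up. A row lasts 1/12 s, in which the tool goes at most 41.7 mm and 7.16 degrees, less where a joint would pass 70% of its speed; a pose out of reach is approached as far as the arm can. A call with a gripper value outside its range is refused whole. The fingers move at their own pace and stop on an object; "newtons" is the grip in N (left out, the last holds). Time passes only in rows, so rows that repeat a pose let the fingers close, or fill a call up. It gives the time, the measured TCP pose, the force, the opening and the grip force at its end, in the units of the state.
- arm.sense(): the state, without advancing time (a new reading comes with each control period).
- snapshot(name): name is "scene" or "side" or "wrist"; returns the picture (400x640x3 uint8, red, green, blue); there is no depth.
- get_calibration(name): a dict with "fov_y" (degrees; the focal length in pixels is half the picture's height over the tangent of half this angle, whatever the lens; pixels are square), "cx", "cy" (the principal point, pixels), "D" ([k1, k2, p1, p2, k3] as OpenCV has them; the pictures are not rectified), "rvec" (rotation vector, rad) and "tvec" (3), from world to camera coordinates, as OpenCV has them. Camera axes: x right, y down, z forward; pixel columns grow to the right and rows downward; lengths in m; the calibration is good to about 2 mm. A picture is of the moment at which its call begins: read the wrist's pose just before it. get_calibration takes no time and is no camera call; for the wrist camera it gives the pose at the moment of the call.
- arm.close_job(): hands the job in; it is judged then, once.
The state is a dict: "t": time; "qpos": joint angles; "qd": joint speeds; "tau": joint torques, N m; "position": TCP position; "eef_rot": TCP orientation; "ft_force": force on the tool from outside, world axes, zero at the start; "ft_torque": the same for the moment, N m; "width": finger opening in m; "finger_force": force on a finger pad.
Only numpy, scipy, OpenCV 4.12 (cv2) and the standard library are available. Lean on these libraries where they do the work, as an engineer would, in place of code of your own. Each camera call takes 0.05 s, during which the arm holds its last target. There are 200 camera calls.

## Working session

There is one attempt and no reset: what is moved stays moved. The work goes in short steps, Python scripts to look and compute and a tool call to move; the robot and the scene stay as the last step left them, time stands still between calls to the robot, and variables do not carry over. Pictures are saved under pics/ and viewed, at most 10 in all, crops included, and the job is handed in when it is done.

Besides the shell and the picture viewer there is one more tool, called after ">>>" as name(argument=value, ...), one argument or row to a line, values as JSON. carry_out: Moves the arm, as the interface text tells. Its arguments: {"type":"object","properties":{"series":{"type":"array","items":{"type":"array","items":{"type":"number"}}},"newtons":{"type":"number"}},"required":["series"]}

```bash
mkdir -p pics; cat > h.py <<'E'
import numpy as np, cv2
from bench import arm, snapshot, get_calibration
def K(c):
    f=200/np.tan(np.radians(c['fov_y'])/2); return np.array([[f,0,c['cx']],[0,f,c['cy']],[0,0,1]])
def ray(c,uv):
    p=cv2.undistortPoints(np.array(uv,float).reshape(-1,1,2),K(c),np.array(c['D'],float)).reshape(-1,2)
    R=cv2.Rodrigues(np.array(c['rvec'],float))[0]; t=np.array(c['tvec'],float).ravel()
    return -R.T@t, np.c_[p,np.ones(len(p))]@R
def at_z(c,uv,z):
    o,d=ray(c,uv); z=np.broadcast_to(z,(len(d),)); return o+d*((z-o[2])/d[:,2])[:,None]
def proj(c,P):
    return cv2.projectPoints(np.array(P,float).reshape(-1,1,3),np.array(c['rvec'],float),np.array(c['tvec'],float),K(c),np.array(c['D'],float))[0].reshape(-1,2)
def save(im,n): cv2.imwrite('pics/'+n,im[:,:,::-1])
E
python3 - <<'E'
from h import *
np.set_printoptions(precision=4,suppress=True)
for n in ['scene','side','wrist']:
    c=get_calibration(n); save(snapshot(n),n+'0.png'); print(n,c, ray(c,[[320,200]])[0])
s=arm.sense(); print(s, arm.grasp_offset)
E
```

```text
scene {'fov_y': 54.36534847252382, 'cx': 317.29820912649177, 'cy': 207.51688496543875, 'D': array([-0.0827,  0.    ,  0.    ,  0.    ,  0.    ]), 'rvec': array([ 2.341 , -0.7656,  0.26  ]), 'tvec': array([-0.4278,  0.317 ,  0.9846])} [ 0.1289 -0.5728  0.953 ]
side {'fov_y': 43.11488999554699, 'cx': 310.5366935246782, 'cy': 199.15867577365563, 'D': array([-0.103,  0.   ,  0.   ,  0.   ,  0.   ]), 'rvec': array([ 0.3132, -2.4951,  1.6105]), 'tvec': array([0.5237, 0.1282, 1.4783])} [0.1602 1.3839 0.7314]
wrist {'fov_y': 58.15145098658008, 'cx': 315.1390205648629, 'cy': 203.11248277845257, 'D': array([-0.043,  0.   ,  0.   ,  0.   ,  0.   ]), 'rvec': array([-1.7103,  2.3784,  0.3816]), 'tvec': array([ 0.6231, -0.0408,  0.3812])} [0.2751 0.5657 0.3737]
{'t': 0.15, 'qpos': array([ 1.5056,  0.3854,  0.0069, -0.0003, -1.194 , -0.2586]), 'qd': array([-0.0005, -0.0017,  0.0027,  0.0021,  0.0014,  0.0012]), 'tau': array([  0.0003, -39.2677,  18.8582,   4.1887,  -0.0034,  -0.    ]), 'position': array([0.1987, 0.592 , 0.195 ]), 'eef_rot': array([[ 0.948 , -0.3183, -0.0004],
       [-0.3183, -0.948 , -0.0016],
       [ 0.0001,  0.0017, -1.    ]]), 'ft_force': array([0.4881, 0.4735, 0.238 ]), 'ft_torque': array([ 0.0202,  0.002 , -0.0287]), 'finger_force': 0.0, 'width': 0.08523467705890654} 0.0187
```

View pics/scene0.png

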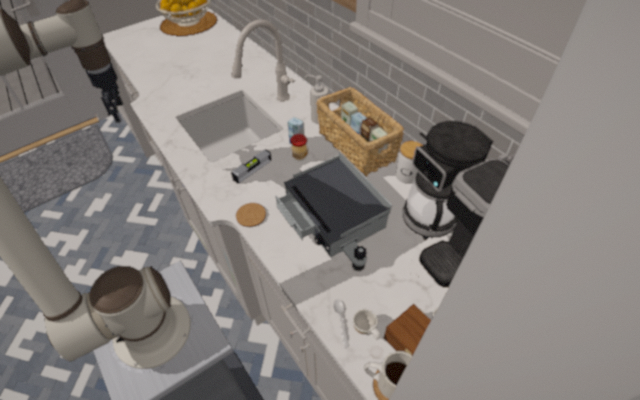

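View pics/side0.png

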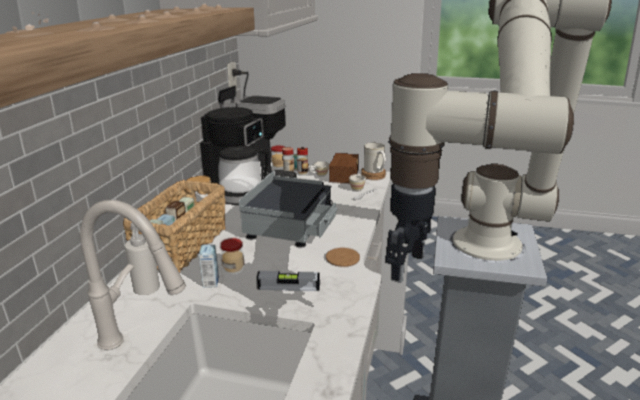

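The scene picture shows the level at about (251,165), the griddle plate round (337,200), the open drawer at its front (292,215), and the knob at (359,258). The side picture shows the level at (288,279). I'll enlarge both for accurate pixel positions.

```bash
python3 - <<'E'
from h import *
a=cv2.imread('pics/scene0.png')[135:285,225:425]; cv2.imwrite('pics/s1.png',cv2.resize(a,(800,600),interpolation=cv2.INTER_CUBIC))
b=cv2.imread('pics/side0.png')[160:300,205:395]; cv2.imwrite('pics/d1.png',cv2.resize(b,(760,560),interpolation=cv2.INTER_CUBIC))
E
```

```text
(no output)
```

View pics/s1.png

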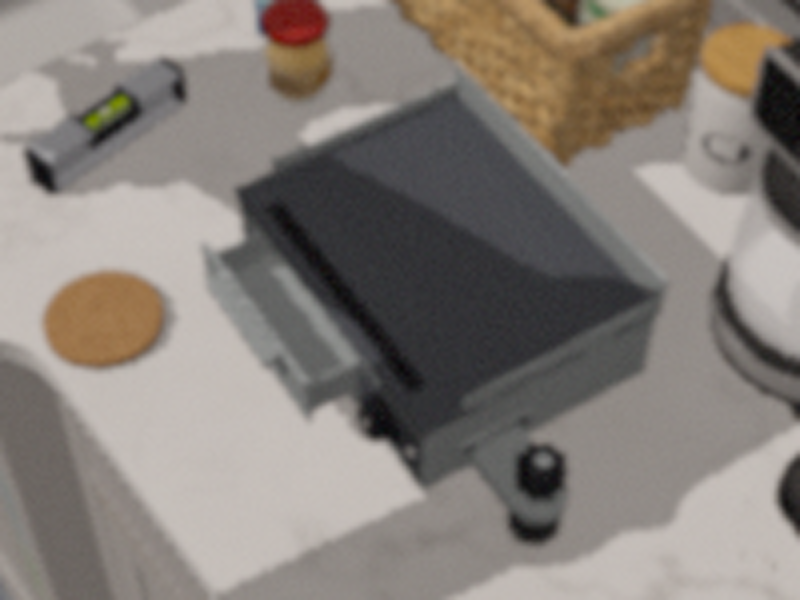

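View pics/d1.png

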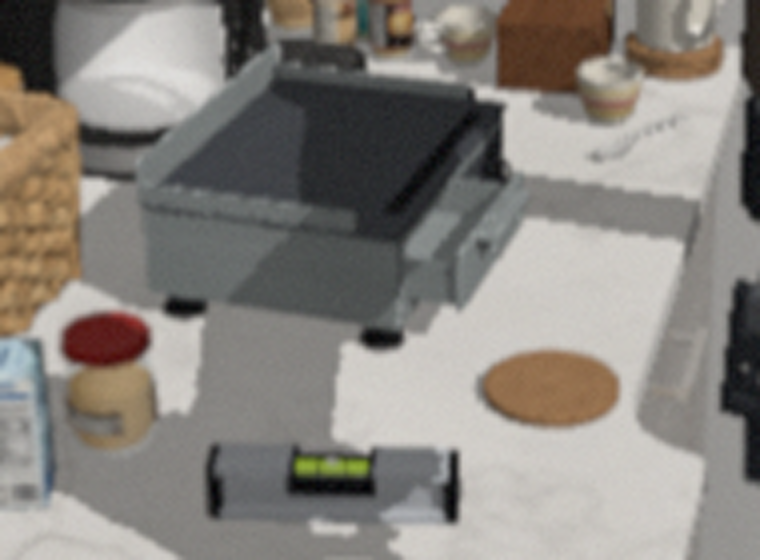

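Scene crop, drawn at 4x: level top ends near (28,152)–(180,65), plate front corners (240,190) and (425,435), guard top corners (458,75) and (662,290), knob top (542,458). Side crop: plate front-left corner (405,238), guard top-left (140,160), level sole (210,518)–(457,520).

```bash
cat > fit.py <<'E'
from h import *
from scipy.optimize import least_squares
np.set_printoptions(precision=4,suppress=True)
cs,cd=get_calibration('scene'),get_calibration('side')
S=lambda l:np.array(l,float)/4+[225,135]; D=lambda l:np.array(l,float)/4+[205,160]
def fit(Ps,us,Pd,ud,x0):
    def f(p):
        R=np.array([[np.cos(p[2]),-np.sin(p[2]),0],[np.sin(p[2]),np.cos(p[2]),0],[0,0,1]]);T=np.array([p[0],p[1],0])
        return np.r_[(proj(cs,np.array(Ps)@R.T+T)-S(us)).ravel(),(proj(cd,np.array(Pd)@R.T+T)-D(ud)).ravel()]
    r=least_squares(f,x0,loss='soft_l1'); return r.x,f(r.x).reshape(-1,2)
x0=at_z(cs,S([[440,260]]),.1)[0]
# griddle, plate-centre frame
g,e=fit([[-.102,.132,.101],[-.102,-.132,.099],[.102,.132,.13],[.102,-.132,.128],[-.04,-.185,.087]],
 [[240,190],[425,435],[458,75],[662,290],[542,458]],
 [[-.102,.132,.101],[.102,.132,.13]],[[405,238],[140,160]],[x0[0],x0[1],-.3])
print(g,np.degrees(g[2]));print(e)
# level: x along its length
x0=at_z(cs,S([[110,120]]),.02)[0]
l,e=fit([[-.08,.015,.04],[-.08,-.015,0]],[[28,152],[50,188]],[[-.08,.015,0],[.08,.015,0],[0,0,.04]],[[457,520],[210,518],[333,467]],[x0[0],x0[1],0])
print(l,np.degrees(l[2]));print(e)
# drawer front upper corners
print(at_z(cs,S([[207,248],[310,402],[300,385]]),[.081,.081,.081]))
E
python3 fit.py
```

```text
[ 0.6041  0.013  -0.0782] -4.480724040134642
[[-1.9648 -0.2213]
 [-1.0378  0.2082]
 [ 0.1089 -2.9551]
 [ 1.8    -1.8524]
 [ 0.0931  0.7601]
 [-0.1975 -2.3907]
 [ 0.2868 -1.0728]]
[0.5056 0.3539 0.2238] 12.823383378825625
[[-1.7294 -1.0727]
 [ 0.6815  2.3829]
 [ 0.5757  0.3579]
 [-0.7339  0.3145]
 [-0.1825 -3.2465]]
[[ 0.4737  0.1296  0.081 ]
 [ 0.4554 -0.033   0.081 ]
 [ 0.4581 -0.0169  0.081 ]]
```

>>> carry_out(
  series=[
    [0, 0, 0, 25, 30, 0, 1],
    [0, 0, 0, 50, 60, 0, 1],
    [0, 0, 0, 75, 90, 0, 1],
    [0, 0, 0, 100, 120, 0, 1],
    [0, 0, 0, 125, 150, 0, 1],
  ],
)

```text
t: 0.57
position: [0.2698, 0.4085, 0.1954]
eef_rot: [[0.948, -0.318, -0.0], [-0.318, -0.948, -0.001], [-0.0, 0.001, -1.0]]
ft_force: [-0.1, -0.1, 0.8]
width: 0.0259
finger_force: 0.0
```

>>> carry_out(
  series=[
    [0, 0, 0, 25, 30, 0, 1],
    [0, 0, 0, 50, 60, 0, 1],
    [0, 0, 0, 75, 90, 0, 1],
    [0, 0, 0, 100, 120, 0, 1],
    [0, 0, 0, 125, 150, 0, 1],
  ],
)

```text
t: 0.98
position: [0.3404, 0.2266, 0.1958]
eef_rot: [[0.948, -0.317, 0.0], [-0.317, -0.948, 0.0], [-0.0, -0.0, -1.0]]
ft_force: [1.3, 0.5, -0.2]
width: 0.0001
finger_force: 0.0
```

>>> carry_out(
  series=[
    [0, 0, -0.6, 25, 30, 0, 1],
    [0, 0, -1.2, 50, 60, 0, 1],
    [0, 0, -1.8, 75, 90, 0, 1],
    [0, 0, -2.35, 100, 120, 0, 1],
    [0, 0, -2.35, 124, 150, 0, 1],
  ],
)

```text
t: 1.4
position: [0.4103, 0.045, 0.196]
eef_rot: [[0.997, -0.075, 0.001], [-0.075, -0.997, 0.0], [0.001, -0.0, -1.0]]
ft_force: [1.4, 0.6, 1.1]
width: 0.0
finger_force: 0.0
```

```bash
cat >> h.py <<'E'
def go(pos,yaw_deg=None):
    "row (tool axes, 6-degree units, mm) from measured pose to a tool-down pose"
    from scipy.spatial.transform import Rotation as Ro
    s=arm.sense(); R=np.array(s['eef_rot']); d=R.T@(np.array(pos)-s['position'])*1e3
    y=np.radians(yaw_deg) if yaw_deg is not None else np.arctan2(R[1,0],R[0,0])
    W=np.array([[np.cos(y),np.sin(y),0],[np.sin(y),-np.cos(y),0],[0,0,-1]])
    w=Ro.from_matrix(R.T@W).as_rotvec(degrees=True)/6
    print('row',np.round(w,2),np.round(d,1)); return w,d
E
cat > st.py <<'E'
from h import *
np.set_printoptions(precision=4,suppress=True)
s=arm.sense(); R=np.array(s['eef_rot'])
print('t',s['t'],s['position'],'yaw',np.degrees(np.arctan2(R[1,0],R[0,0])),'z',R[:,2],'F',s['ft_force'],'T',s['ft_torque'],s['width'],s['finger_force'],'q',s['qpos'])
E
python3 - <<'E'
exec(open('st.py').read())
c=get_calibration('wrist'); save(snapshot('wrist'),'w1.png'); np.save('w1.npy',c,allow_pickle=True)
g=[.6041,.013,-.0782]
E
```

```text
t 1.4 [0.4103 0.045  0.196 ] yaw -4.322054581582131 z [ 0.0006  0.0004 -1.    ] F [1.4151 0.6279 1.1397] T [ 0.1186 -0.126  -0.0315] 3.582462304271837e-05 0.0 q [ 0.5067  0.0125 -0.4715 -0.0001 -1.0862  0.9887]
```

View pics/w1.png

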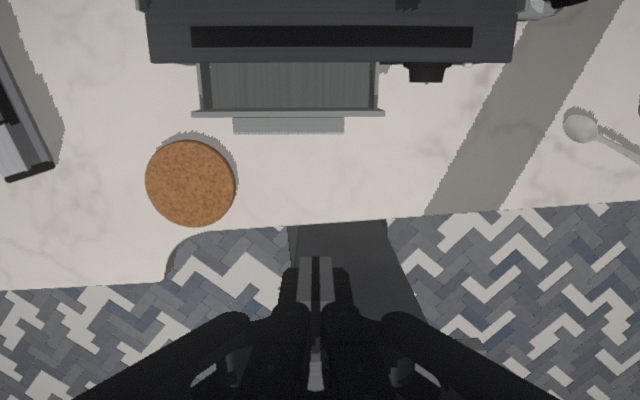

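The wrist picture shows the pull's front edge from (233,133) to (344,132), the drawer front's edge (192,113)–(385,112), the plate front edge (150,62)–(515,61), and the level's end at left (0–55,60–180).

```bash
python3 - <<'E'
exec(open('st.py').read())
c=np.load('w1.npy',allow_pickle=True).item()
print(at_z(c,[[233,133],[344,132],[192,112],[385,111],[150,62],[515,62],[55,163],[5,181]],[.08,.08,.081,.081,.1,.098,.02,.02]))
print(proj(c,[[.5056,.3539,.04]]))
go([.42,.045,.06])
E
```

```text
t 1.45 [0.4113 0.0402 0.1957] yaw -4.790878437148974 z [-0.0007 -0.0019 -1.    ] F [ 2.7414 -2.9175  0.922 ] T [-0.3    -0.2644  0.0052] 0.0001712099716596005 0.0 q [ 0.4957  0.0145 -0.4708  0.0016 -1.0871  0.9907]
[[ 0.4584  0.1076  0.08  ]
 [ 0.4524  0.0175  0.08  ]
 [ 0.4777  0.1378  0.081 ]
 [ 0.4667 -0.0159  0.081 ]
 [ 0.5162  0.1559  0.1   ]
 [ 0.4968 -0.1089  0.098 ]
 [ 0.437   0.3099  0.02  ]
 [ 0.4227  0.3712  0.02  ]]
[[-22.9291  99.5854]]
row [0.02 0.   0.  ] [  8.4  -5.8 135.7]
```

>>> carry_out(
  series=[
    [0, 0, 0, -2, -20, 35, 1],
    [0, 0, 0, -2, -20, 70, 1],
    [0, 0, 0, -2, -20, 105, 1],
    [0, 0, 0, -2, -20, 137, 1],
    [0, 0, 0, -2, -20, 137, 1],
  ],
)

```text
t: 1.87
position: [0.405, 0.0645, 0.0538]
eef_rot: [[0.997, -0.08, -0.012], [-0.08, -0.997, -0.006], [-0.012, 0.007, -1.0]]
ft_force: [-0.2, 0.2, -1.3]
width: 0.0
finger_force: 0.0
```

>>> carry_out(
  series=[
    [0, 0, 0, 8, 0, 0, 1],
    [0, 0, 0, 16, 0, 0, 1],
    [0, 0, 0, 24, 0, 0, 1],
    [0, 0, 0, 32, 0, 0, 1],
    [0, 0, 0, 40, 0, 0, 1],
  ],
)

```text
t: 2.28
position: [0.4518, 0.0644, 0.0603]
eef_rot: [[0.997, -0.078, 0.003], [-0.078, -0.997, 0.002], [0.003, -0.002, -1.0]]
ft_force: [0.2, -0.4, 1.0]
width: 0.0
finger_force: 0.0
```

>>> carry_out(
  series=[
    [0, 0, 0, 4, 0, 0, 1],
    [0, 0, 0, 8, 0, 0, 1],
    [0, 0, 0, 12, 0, 0, 1],
    [0, 0, 0, 16, 0, 0, 1],
    [0, 0, 0, 20, 0, 0, 1],
  ],
)

```text
t: 2.7
position: [0.4698, 0.0622, 0.0588]
eef_rot: [[0.997, -0.078, -0.0], [-0.078, -0.997, -0.0], [-0.0, 0.0, -1.0]]
ft_force: [0.0, -0.2, -0.8]
width: 0.0001
finger_force: 0.0
```

>>> carry_out(
  series=[
    [0, 0, 0, 2, 0, 0, 1],
    [0, 0, 0, 4, 0, 0, 1],
    [0, 0, 0, 6, 0, 0, 1],
    [0, 0, 0, 8, 0, 0, 1],
    [0, 0, 0, 10, 0, 0, 1],
  ],
)

```text
t: 3.12
position: [0.4797, 0.0616, 0.0588]
eef_rot: [[0.997, -0.078, -0.0], [-0.078, -0.997, 0.0], [-0.0, -0.0, -1.0]]
ft_force: [0.2, -0.6, -0.7]
width: 0.0
finger_force: 0.0
```

```bash
python3 - <<'E'
exec(open('st.py').read())
c=get_calibration('wrist'); save(snapshot('wrist'),'w2.png'); np.save('w2.npy',c,allow_pickle=True)
E
```

```text
t 3.1167 [0.4797 0.0616 0.0588] yaw -4.448555149414677 z [-0.0001  0.     -1.    ] F [ 0.1766 -0.5936 -0.6988] T [-0.0073 -0.0545 -0.0151] 7.205332393853618e-06 0.0 q [ 0.4644  0.3022 -0.516  -0.     -0.7527  1.0288]
```

View pics/w2.png

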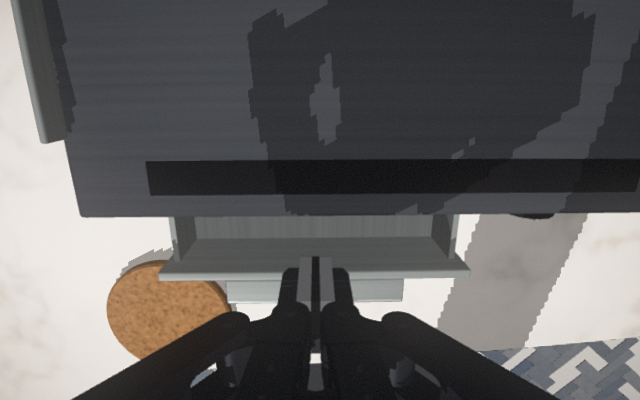

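The picture shows the drawer still open: front edge (160,277)–(470,272), plate front edge (80,216)–(640,212), pull under the fingers at (227–402,280–302).

```bash
python3 - <<'E'
exec(open('st.py').read())
c=np.load('w2.npy',allow_pickle=True).item()
print(at_z(c,[[227,302],[402,300],[160,277],[470,272],[80,216],[640,212]],[.08,.08,.081,.081,.101,.099]))
print(proj(c,[s['position'], s['position']+[0,0,.019]]))
c=np.load('w1.npy',allow_pickle=True).item(); print(proj(c,[[.4103,.045,.196]]))
E
```

```text
t 3.1667 [0.4801 0.0616 0.0588] yaw -4.443725904315015 z [ 0.0004  0.     -1.    ] F [0.8849 0.3047 0.0237] T [ 0.0048 -0.0173  0.022 ] 0.00014016519779248038 0.0 q [ 0.4642  0.3026 -0.5153  0.0002 -0.7525  1.0289]
[[ 0.4584  0.1074  0.08  ]
 [ 0.4527  0.0183  0.08  ]
 [ 0.4756  0.1383  0.081 ]
 [ 0.4666 -0.0152  0.081 ]
 [ 0.5168  0.1551  0.101 ]
 [ 0.4996 -0.0796  0.099 ]]
[[313.1981 239.964 ]
 [312.9934 255.8291]]
[[313.3773 240.7616]]
```

The drawer has not moved, and the fingers seem to have passed above the pull. In the image the tips sit higher than the stated TCP. I'll back off and touch down gently to find the true tip height.

>>> carry_out(
  series=[
    [0, 0, 0, -20, 0, 0, 1],
    [0, 0, 0, -40, 0, 0, 1],
    [0, 0, 0, -57, 0, 0, 1],
    [0, 0, 0, -57, 0, 9, 1],
    [0, 0, 0, -57, 0, 18, 1],
  ],
)

```text
t: 3.58
position: [0.4223, 0.0662, 0.0413]
eef_rot: [[0.997, -0.077, 0.002], [-0.077, -0.997, 0.001], [0.001, -0.001, -1.0]]
ft_force: [0.1, 0.2, 0.5]
width: 0.0001
finger_force: 0.0
```

>>> carry_out(
  series=[
    [0, 0, 0, 0, 0, 4, 1],
    [0, 0, 0, 0, 0, 8, 1],
    [0, 0, 0, 0, 0, 12, 1],
    [0, 0, 0, 0, 0, 16, 1],
    [0, 0, 0, 0, 0, 20, 1],
  ],
)

```text
t: 4.0
position: [0.423, 0.066, 0.0205]
eef_rot: [[0.997, -0.078, 0.0], [-0.078, -0.997, 0.0], [0.0, -0.0, -1.0]]
ft_force: [-0.2, -0.8, -0.1]
width: 0.0
finger_force: 0.0
```

```bash
python3 - <<'E'
exec(open('st.py').read())
im=snapshot('side'); cc=get_calibration('side'); print(proj(cc,[s['position']])); print(proj(get_calibration('scene'),[s['position']]))
u=proj(cc,[s['position']])[0].astype(int)
a=im[u[1]-75:u[1]+75,u[0]-100:u[0]+100]; save(cv2.resize(a,(800,600),interpolation=cv2.INTER_CUBIC),'tip.png'); print(u)
E
```

```text
t 4.0 [0.423  0.066  0.0205] yaw -4.46091119845145 z [ 0.0002  0.0001 -1.    ] F [-0.239  -0.793  -0.1308] T [-0.0661  0.0721 -0.0334] 5.99139463304252e-06 0.0 q [ 0.5374  0.2867 -0.6865  0.0001 -0.5973  0.9555]
[[343.1806 231.7383]]
[[275.5731 230.8906]]
[343 231]
```

View pics/tip.png

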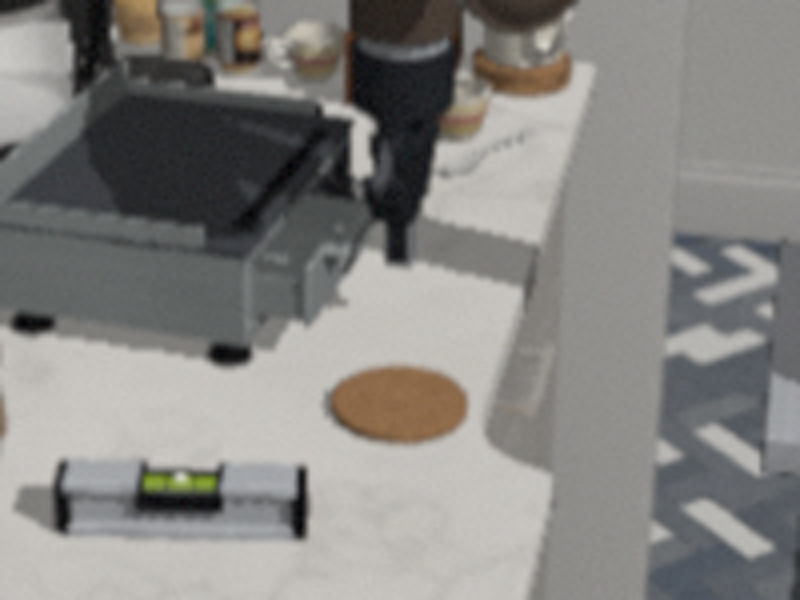

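The side crop shows the fingertip ending at (398,265), about 9 picture pixels above the projected TCP, so the tip sits some 25–30 mm above the reported TCP. I'll touch down to measure it.

>>> carry_out(
  series=[
    [0, 0, 0, 0, 0, 3, 1],
    [0, 0, 0, 0, 0, 6, 1],
    [0, 0, 0, 0, 0, 9, 1],
    [0, 0, 0, 0, 0, 12, 1],
    [0, 0, 0, 0, 0, 14, 1],
  ],
)

```text
t: 4.47
position: [0.4226, 0.0659, 0.0065]
eef_rot: [[0.997, -0.078, -0.0], [-0.078, -0.997, -0.0], [-0.0, 0.0, -1.0]]
ft_force: [-0.6, 0.6, -0.2]
width: -0.0
finger_force: 0.0
```

>>> carry_out(
  series=[
    [0, 0, 0, 0, 0, 2, 1],
    [0, 0, 0, 0, 0, 4, 1],
    [0, 0, 0, 0, 0, 6, 1],
    [0, 0, 0, 0, 0, 8, 1],
    [0, 0, 0, 0, 0, 8, 1],
  ],
)

```text
t: 4.88
position: [0.4225, 0.0659, -0.0015]
eef_rot: [[0.997, -0.078, -0.001], [-0.078, -0.997, -0.0], [-0.001, 0.0, -1.0]]
ft_force: [0.3, 0.2, 0.3]
width: 0.0003
finger_force: 0.0
```

>>> carry_out(
  series=[
    [0, 0, 0, 0, 0, 3, 1],
    [0, 0, 0, 0, 0, 6, 1],
    [0, 0, 0, 0, 0, 9, 1],
    [0, 0, 0, 0, 0, 11, 1],
    [0, 0, 0, 0, 0, 13, 1],
  ],
)

```text
t: 5.3
position: [0.4226, 0.0659, -0.0145]
eef_rot: [[0.997, -0.078, -0.0], [-0.078, -0.997, -0.0], [-0.0, 0.0, -1.0]]
ft_force: [0.2, 0.8, -0.4]
width: -0.0002
finger_force: 0.0
```

>>> carry_out(
  series=[
    [0, 0, 0, 0, 0, 1, 1],
    [0, 0, 0, 0, 0, 2, 1],
    [0, 0, 0, 0, 0, 3, 1],
    [0, 0, 0, 0, 0, 4, 1],
    [0, 0, 0, 0, 0, 5, 1],
  ],
)

```text
t: 5.72
position: [0.4228, 0.066, -0.0192]
eef_rot: [[0.997, -0.078, 0.0], [-0.078, -0.997, 0.0], [0.0, -0.0, -1.0]]
ft_force: [-0.5, 0.4, -0.6]
width: -0.0002
finger_force: 0.0
```

>>> carry_out(
  series=[
    [0, 0, 0, 0, 0, 1, 1],
    [0, 0, 0, 0, 0, 2, 1],
    [0, 0, 0, 0, 0, 3, 1],
    [0, 0, 0, 0, 0, 4, 1],
    [0, 0, 0, 0, 0, 5, 1],
  ],
)

```text
t: 6.13
position: [0.4227, 0.066, -0.0243]
eef_rot: [[0.997, -0.078, 0.0], [-0.078, -0.997, 0.0], [0.0, -0.0, -1.0]]
ft_force: [-0.3, 0.1, 0.6]
width: 0.0002
finger_force: 0.0
```

>>> carry_out(
  series=[
    [0, 0, 0, 0, 0, 1, 1],
    [0, 0, 0, 0, 0, 2, 1],
    [0, 0, 0, 0, 0, 3, 1],
    [0, 0, 0, 0, 0, 4, 1],
    [0, 0, 0, 0, 0, 4, 1],
  ],
)

```text
t: 6.55
position: [0.4226, 0.0659, -0.0284]
eef_rot: [[0.997, -0.078, -0.0], [-0.078, -0.997, -0.0], [-0.0, 0.0, -1.0]]
ft_force: [-1.4, 0.4, 0.5]
width: -0.0001
finger_force: 0.0
```

>>> carry_out(
  series=[
    [0, 0, 0, 0, 0, 1, 1],
    [0, 0, 0, 0, 0, 2, 1],
    [0, 0, 0, 0, 0, 3, 1],
    [0, 0, 0, 0, 0, 3, 1],
    [0, 0, 0, 0, 0, 3, 1],
  ],
)

```text
t: 6.97
position: [0.4227, 0.0659, -0.0312]
eef_rot: [[0.997, -0.078, -0.0], [-0.078, -0.997, -0.0], [-0.0, 0.0, -1.0]]
ft_force: [0.0, -0.1, 0.0]
width: 0.0003
finger_force: 0.0
```

>>> carry_out(
  series=[
    [0, 0, 0, 0, 0, 1, 1],
    [0, 0, 0, 0, 0, 2, 1],
    [0, 0, 0, 0, 0, 3, 1],
    [0, 0, 0, 0, 0, 3, 1],
    [0, 0, 0, 0, 0, 3, 1],
  ],
)

```text
t: 7.38
position: [0.4227, 0.066, -0.0343]
eef_rot: [[0.997, -0.078, -0.0], [-0.078, -0.997, -0.0], [-0.0, 0.0, -1.0]]
ft_force: [-0.2, 0.4, 0.1]
width: 0.0
finger_force: 0.0
```

```bash
python3 - <<'E'
exec(open('st.py').read())
a=snapshot('side')[160:260,280:400]; b=snapshot('wrist'); c=snapshot('scene')[180:280,220:330]
m=np.zeros((600,800,3),np.uint8)
m[:333,:400]=cv2.resize(a,(400,333)); m[:333,400:766]=cv2.resize(c,(366,333)); m[340:,:416]=cv2.resize(b,(416,260)); save(m,'m1.png')
print(proj(get_calibration('side'),[s['position']]),proj(get_calibration('scene'),[s['position']]))
E
```

```text
t 7.3833 [ 0.4227  0.066  -0.0343] yaw -4.451970673652962 z [-0.0002 -0.0001 -1.    ] F [-0.172   0.4174  0.1045] T [ 0.0047  0.0234 -0.0238] 2.7207501477638765e-05 0.0 q [ 0.5377  0.398  -0.7373 -0.     -0.4358  0.9554]
[[343.0985 247.6972]] [[277.2052 241.5058]]
```

View pics/m1.png

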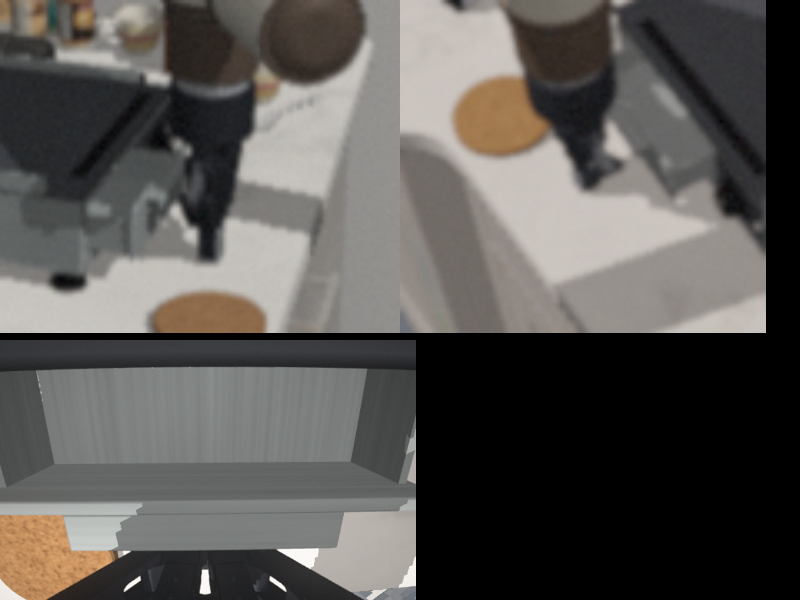

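The tips (side view about (342,238.6)) now look nearly level with the worktop, so the offset is about 31–36 mm. A few more careful millimetres should give contact.

>>> carry_out(
  series=[
    [0, 0, 0, 0, 0, 0.5, 1],
    [0, 0, 0, 0, 0, 1, 1],
    [0, 0, 0, 0, 0, 1.5, 1],
    [0, 0, 0, 0, 0, 2, 1],
    [0, 0, 0, 0, 0, 2, 1],
  ],
)

```text
t: 7.95
position: [0.4228, 0.066, -0.0354]
eef_rot: [[0.997, -0.077, 0.0], [-0.077, -0.997, -0.0], [0.0, 0.0, -1.0]]
ft_force: [-1.6, 0.3, 10.0]
width: -0.0002
finger_force: 4.9
```

>>> carry_out(
  series=[
    [0, 0, 0, 0, 0, 0.5, 1],
    [0, 0, 0, 0, 0, 1, 1],
    [0, 0, 0, 0, 0, 1.5, 1],
    [0, 0, 0, 0, 0, 2, 1],
    [0, 0, 0, 0, 0, 2, 1],
  ],
)

```text
t: 8.37
position: [0.4228, 0.066, -0.0356]
eef_rot: [[0.997, -0.076, 0.001], [-0.076, -0.997, -0.0], [0.001, 0.0, -1.0]]
ft_force: [-8.3, 0.2, 31.5]
width: 0.0
finger_force: 16.0
```

Contact comes at reported z = −0.0353, so the real tip is 35.3 mm above the reported TCP. I'll lift and push the drawer at the right height.

>>> carry_out(
  series=[
    [0, 0, 0, 0, 0, -20, 1],
    [0, 0, 0, 0, 0, -40, 1],
    [0, 0, 0, 0, 0, -57, 1],
    [0, 0, 0, 0, 0, -57, 1],
    [0, 0, 0, 8, 0, -57, 1],
  ],
)

```text
t: 8.78
position: [0.43, 0.0653, 0.0194]
eef_rot: [[0.997, -0.078, 0.001], [-0.078, -0.997, 0.001], [0.001, -0.001, -1.0]]
ft_force: [0.4, -0.4, -1.9]
width: -0.0004
finger_force: 0.0
```

>>> carry_out(
  series=[
    [0, 0, 0, 5, 0, 0, 1],
    [0, 0, 0, 10, 0, 0, 1],
    [0, 0, 0, 15, 0, 0, 1],
    [0, 0, 0, 20, 0, 0, 1],
    [0, 0, 0, 25, 0, 0, 1],
  ],
)

```text
t: 9.2
position: [0.4551, 0.063, 0.0179]
eef_rot: [[0.997, -0.078, -0.003], [-0.078, -0.997, -0.001], [-0.003, 0.001, -1.0]]
ft_force: [-2.5, 1.4, -0.8]
width: -0.0001
finger_force: 1.2
```

>>> carry_out(
  series=[
    [0, 0, 0, 2, 0, 0, 1],
    [0, 0, 0, 4, 0, 0, 1],
    [0, 0, 0, 6, 0, 0, 1],
    [0, 0, 0, 8, 0, 0, 1],
    [0, 0, 0, 10, 0, 0, 1],
  ],
)

```text
t: 9.62
position: [0.4651, 0.0623, 0.0186]
eef_rot: [[0.997, -0.078, -0.001], [-0.078, -0.997, -0.001], [-0.001, 0.001, -1.0]]
ft_force: [-1.9, -1.3, -2.0]
width: -0.0003
finger_force: 1.1
```

>>> carry_out(
  series=[
    [0, 0, 0, 2, 0, 0, 1],
    [0, 0, 0, 4, 0, 0, 1],
    [0, 0, 0, 6, 0, 0, 1],
    [0, 0, 0, 7, 0, 0, 1],
    [0, 0, 0, 8, 0, 0, 1],
  ],
)

```text
t: 10.03
position: [0.4737, 0.0619, 0.0189]
eef_rot: [[0.997, -0.078, 0.0], [-0.078, -0.997, -0.0], [0.0, 0.0, -1.0]]
ft_force: [-2.3, -1.0, -0.6]
width: 0.0002
finger_force: 1.0
```

>>> carry_out(
  series=[
    [0, 0, 0, 0.5, 0, 0, 1],
    [0, 0, 0, 1, 0, 0, 1],
    [0, 0, 0, 2, 0, 0, 1],
    [0, 0, 0, 2.5, 0, 0, 1],
    [0, 0, 0, 3, 0, 0, 1],
  ],
)

```text
t: 10.45
position: [0.4767, 0.0618, 0.0189]
eef_rot: [[0.997, -0.078, 0.0], [-0.078, -0.997, 0.0], [0.0, -0.0, -1.0]]
ft_force: [-1.8, -0.4, 0.1]
width: -0.0001
finger_force: 1.0
```

>>> carry_out(
  series=[
    [0, 0, 0, 1, 0, 0, 1],
    [0, 0, 0, 2, 0, 0, 1],
    [0, 0, 0, 3, 0, 0, 1],
    [0, 0, 0, 3.5, 0, 0, 1],
    [0, 0, 0, 4, 0, 0, 1],
  ],
)

```text
t: 10.87
position: [0.4807, 0.0615, 0.0189]
eef_rot: [[0.997, -0.078, 0.0], [-0.078, -0.997, 0.0], [0.0, -0.0, -1.0]]
ft_force: [-1.6, -2.0, 0.3]
width: 0.0002
finger_force: 1.0
```

>>> carry_out(
  series=[
    [0, 0, 0, 0.5, 0, 0, 1],
    [0, 0, 0, 1, 0, 0, 1],
    [0, 0, 0, 1.5, 0, 0, 1],
    [0, 0, 0, 2, 0, 0, 1],
    [0, 0, 0, 2.5, 0, 0, 1],
  ],
)

```text
t: 11.28
position: [0.4808, 0.0612, 0.0188]
eef_rot: [[0.997, -0.078, -0.004], [-0.078, -0.997, -0.001], [-0.004, 0.001, -1.0]]
ft_force: [-10.2, 3.8, 6.2]
width: 0.0001
finger_force: 5.2
```

The drawer is shut: at x = 0.481 it stopped and the force rose to 10 N. I'll retreat and go to look at the level.

>>> carry_out(
  series=[
    [0, 0, 0, -20, 0, 0, 1],
    [0, 0, 0, -40, 0, -10, 1],
    [0, 0, 0, -40, 0, -50, 1],
    [0, 0, 0, -40, 0, -90, 1],
    [0, 0, 0, -40, 0, -130, 1],
  ],
)

```text
t: 11.7
position: [0.4442, 0.065, 0.1512]
eef_rot: [[0.997, -0.076, 0.003], [-0.076, -0.997, 0.001], [0.003, -0.001, -1.0]]
ft_force: [0.7, 1.1, 0.1]
width: 0.0003
finger_force: 0.0
```

>>> carry_out(
  series=[
    [0, 0, 0, 0, -30, -10, -1],
    [0, 0, 0, 0, -70, -10, -1],
    [0, 0, 0, 0, -110, -10, -1],
    [0, 0, 0, 0, -150, -10, -1],
    [0, 0, 0, 0, -190, -10, -1],
  ],
)

```text
t: 12.12
position: [0.4592, 0.257, 0.1602]
eef_rot: [[0.997, -0.077, 0.004], [-0.077, -0.997, 0.004], [0.004, -0.004, -1.0]]
ft_force: [0.7, 0.2, -0.7]
width: 0.0607
finger_force: 0.0
```

>>> carry_out(
  series=[
    [0, 0, -0.9, 10, -30, 0, -1],
    [0, 0, -1.8, 20, -60, 0, -1],
    [0, 0, -2.88, 25, -90, 0, -1],
    [0, 0, -2.88, 25, -92, 0, -1],
    [0, 0, -2.88, 25, -92, 0, -1],
  ],
)

```text
t: 12.53
position: [0.4908, 0.3459, 0.1585]
eef_rot: [[0.975, 0.223, 0.002], [0.223, -0.975, 0.001], [0.002, -0.001, -1.0]]
ft_force: [-0.1, -1.0, -0.4]
width: 0.0854
finger_force: 0.0
```

```bash
python3 - <<'E'
exec(open('st.py').read())
c=get_calibration('wrist'); save(snapshot('wrist'),'w3.png'); np.save('w3.npy',c,allow_pickle=True)
E
```

```text
t 12.5333 [0.4908 0.3459 0.1585] yaw 12.889009846399091 z [ 0.0016  0.0014 -1.    ] F [-0.1022 -0.9745 -0.3623] T [-0.1048 -0.0166  0.0464] 0.08535331747764231 0.0 q [ 0.8835  0.3702 -0.112   0.0004 -1.0865  0.9121]
```

View pics/w3.png

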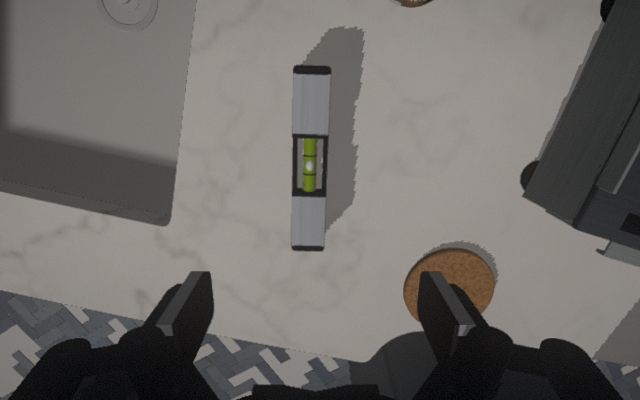

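The wrist picture shows the level's top from the far end (312,68) to the near end (308,249), window centre (310,166).

```bash
python3 - <<'E'
exec(open('st.py').read())
c=np.load('w3.npy',allow_pickle=True).item()
P=at_z(c,[[312,69],[308,248],[310.5,166]],.04);print(P, np.degrees(np.arctan2(*(P[0]-P[1])[[1,0]])),np.linalg.norm(P[0]-P[1]),(P[0]+P[1])/2)
m=(P[0]+P[1])/2; go([m[0],m[1],.02],np.degrees(np.arctan2(*(P[0]-P[1])[[1,0]])))
E
```

```text
t 12.5833 [0.4903 0.3445 0.1587] yaw 12.818950675154882 z [ 0.0009  0.0008 -1.    ] F [-0.035  -0.2026 -0.747 ] T [-0.0429 -0.0239 -0.0385] 0.08551839660414556 0.0 q [ 0.8825  0.3685 -0.1141  0.0002 -1.0871  0.912 ]
[[0.5805 0.3682 0.04  ]
 [0.4304 0.338  0.04  ]
 [0.5049 0.3524 0.04  ]] 11.394656701348973 0.15307143231916698 [0.5055 0.3531 0.04  ]
row [-0.01 -0.01  0.24] [ 16.5  -5.  138.7]
```

>>> carry_out(
  series=[
    [0, 0, 0.24, 16.5, -5, 38, -1],
    [0, 0, 0.24, 16.5, -5, 76, -1],
    [0, 0, 0.24, 16.5, -5, 110, -1],
    [0, 0, 0.24, 16.5, -5, 135, -1],
    [0, 0, 0.24, 16.5, -5, 150, -1],
  ],
)

```text
t: 13.0
position: [0.5037, 0.3495, 0.006]
eef_rot: [[0.981, 0.195, -0.003], [0.195, -0.981, -0.003], [-0.003, 0.002, -1.0]]
ft_force: [0.5, 0.2, -0.7]
width: 0.0853
finger_force: 0.0
```

>>> carry_out(
  series=[
    [0, 0, 0, 0, 0, 15, -1],
    [0, 0, 0, 0, 0, 28, -1],
    [0, 0, 0, 0, 0, 38, -1],
    [0, 0, 0, 0, 0, 38, -1],
    [0, 0, 0, 0, 0, 38, -1],
  ],
)

```text
t: 13.42
position: [0.5052, 0.3516, -0.0289]
eef_rot: [[0.98, 0.197, 0.0], [0.197, -0.98, 0.0], [0.0, 0.0, -1.0]]
ft_force: [0.8, 0.3, 0.7]
width: 0.0851
finger_force: 0.0
```

>>> carry_out(
  newtons=30,
  series=[
    [0, 0, 0, 0, 0, 0, 0],
    [0, 0, 0, 0, 0, 0, 0.2],
    [0, 0, 0, 0, 0, 0, 1],
    [0, 0, 0, 0, 0, 0, 1],
    [0, 0, 0, 0, 0, 0, 1],
  ],
)

```text
t: 13.83
position: [0.5054, 0.3529, -0.0284]
eef_rot: [[0.98, 0.198, 0.001], [0.198, -0.98, 0.002], [0.002, -0.001, -1.0]]
ft_force: [1.1, 0.7, -2.0]
width: 0.0295
finger_force: 30.4
```

>>> carry_out(
  series=[
    [0, 0, 0, 0, 0, 0, 1],
    [0, 0, 0, 0, 0, 0, 1],
    [0, 0, 0, 0, 0, 0, 1],
    [0, 0, 0, 0, 0, -10, 1],
    [0, 0, 0, 0, 0, -20, 1],
  ],
)

```text
t: 14.25
position: [0.5037, 0.3508, -0.0101]
eef_rot: [[0.98, 0.197, -0.003], [0.197, -0.98, -0.003], [-0.004, 0.002, -1.0]]
ft_force: [0.4, 0.1, -2.0]
width: 0.0296
finger_force: 30.3
```

>>> carry_out(
  series=[
    [0, 0, -1.1, 0, 0, -25, 1],
    [0, 0, -2.2, 0, 0, -55, 1],
    [0, 0, -3.3, 0, 0, -85, 1],
    [0, 0, -4.4, 0, 0, -115, 1],
    [0, 0, -5.5, 0, 0, -140, 1],
  ],
)

```text
t: 14.67
position: [0.5049, 0.3517, 0.1334]
eef_rot: [[0.711, 0.703, 0.001], [0.703, -0.711, 0.001], [0.001, 0.0, -1.0]]
ft_force: [1.0, 0.2, -3.4]
width: 0.0297
finger_force: 30.4
```

>>> carry_out(
  series=[
    [0, 0, -1.1, -14, 26, 0, 1],
    [0, 0, -2.2, -30, 56, 0, 1],
    [0, 0, -3.3, -46, 86, 0, 1],
    [0, 0, -4.4, -62, 116, 0, 1],
    [0, 0, -5.5, -78, 146, 0, 1],
  ],
)

```text
t: 15.08
position: [0.5507, 0.1913, 0.131]
eef_rot: [[0.213, 0.977, -0.001], [0.977, -0.213, -0.0], [-0.001, -0.001, -1.0]]
ft_force: [-0.1, 0.1, -2.2]
width: 0.0296
finger_force: 30.4
```

```bash
python3 - <<'E'
exec(open('st.py').read())
go([.6086,.0164,.13],85.8)
E
```

```text
t 15.0833 [0.5507 0.1913 0.131 ] yaw 77.72442554912574 z [-0.0011 -0.0004 -1.    ] F [-0.1026  0.0886 -2.1868] T [-0.0216 -0.0756 -0.0166] 0.029570165113478347 30.375698804855347 q [ 0.6118  0.3682 -0.1899 -0.0004 -1.0138  2.3158]
row [-0.01  0.01 -1.35] [-158.6   93.7    1. ]
```

>>> carry_out(
  series=[
    [0, 0, -0.35, -33, 19, 0, 1],
    [0, 0, -0.7, -66, 39, 0, 1],
    [0, 0, -1.05, -99, 58, 0, 1],
    [0, 0, -1.35, -132, 78, 0, 1],
    [0, 0, -1.35, -158, 93, 0, 1],
  ],
)

```text
t: 15.5
position: [0.6073, 0.0158, 0.1309]
eef_rot: [[0.079, 0.997, -0.001], [0.997, -0.079, -0.0], [-0.0, -0.001, -1.0]]
ft_force: [1.4, 0.6, -2.9]
width: 0.0295
finger_force: 30.4
```

>>> carry_out(
  series=[
    [0, 0, 0, 0, 0, 0, 1],
    [0, 0, 0, 0, 0, 0, 1],
    [0, 0, 0, 0, 0, 0, 1],
    [0, 0, 0, 0, 0, 10, 1],
    [0, 0, 0, 0, 0, 20, 1],
  ],
)

```text
t: 15.92
position: [0.6076, 0.02, 0.1107]
eef_rot: [[0.077, 0.997, 0.001], [0.997, -0.077, 0.001], [0.001, 0.001, -1.0]]
ft_force: [-0.1, -0.1, -4.0]
width: 0.03
finger_force: 30.4
```

```bash
python3 - <<'E'
exec(open('st.py').read())
go([.6086,.0164,.0745],85.8)
E
```

```text
t 15.9167 [0.6076 0.02   0.1107] yaw 85.57509320339217 z [ 0.0013  0.0007 -1.    ] F [-0.0672 -0.1187 -4.0321] T [-0.0441  0.0184 -0.022 ] 0.030008876914280412 30.433765053749084 q [ 0.2987  0.4257 -0.1541 -0.0003 -0.9895  2.7658]
row [ 0.01 -0.01 -0.04] [-3.5  1.2 36.2]
```

>>> carry_out(
  series=[
    [0, 0, -0.04, -2, 1, 10, 1],
    [0, 0, -0.04, -3.5, 1, 20, 1],
    [0, 0, -0.04, -3.5, 1, 28, 1],
    [0, 0, -0.04, -3.5, 1, 34, 1],
    [0, 0, -0.04, -3.5, 1, 35, 1],
  ],
)

```text
t: 16.33
position: [0.6073, 0.0151, 0.0739]
eef_rot: [[0.075, 0.997, -0.003], [0.997, -0.075, -0.001], [-0.001, -0.003, -1.0]]
ft_force: [0.6, -0.6, -2.6]
width: 0.0298
finger_force: 30.4
```

>>> carry_out(
  series=[
    [0, 0, 0, 0, 0, 0.5, 1],
    [0, 0, 0, 0, 0, 1, 1],
    [0, 0, 0, 0, 0, 1.5, 1],
    [0, 0, 0, 0, 0, 2, 1],
    [0, 0, 0, 0, 0, 2, 1],
  ],
)

```text
t: 16.75
position: [0.6085, 0.0152, 0.0742]
eef_rot: [[0.075, 0.997, 0.001], [0.997, -0.075, 0.0], [0.0, 0.001, -1.0]]
ft_force: [-0.4, 0.6, -2.8]
width: 0.0298
finger_force: 30.4
```

>>> carry_out(
  series=[
    [0, 0, 0, 0, 0, 0.3, 1],
    [0, 0, 0, 0, 0, 0.6, 1],
    [0, 0, 0, 0, 0, 0.9, 1],
    [0, 0, 0, 0, 0, 1.2, 1],
    [0, 0, 0, 0, 0, 1.2, 1],
  ],
)

```text
t: 17.17
position: [0.6083, 0.0152, 0.0725]
eef_rot: [[0.075, 0.997, -0.0], [0.997, -0.075, -0.0], [-0.0, -0.0, -1.0]]
ft_force: [1.2, -0.7, -1.8]
width: 0.0294
finger_force: 30.4
```

>>> carry_out(
  series=[
    [0, 0, 0, 0, 0, 0.3, 1],
    [0, 0, 0, 0, 0, 0.6, 1],
    [0, 0, 0, 0, 0, 0.9, 1],
    [0, 0, 0, 0, 0, 0.9, 1],
    [0, 0, 0, 0, 0, 0.9, 1],
  ],
)

```text
t: 17.58
position: [0.6083, 0.0152, 0.0717]
eef_rot: [[0.074, 0.997, -0.0], [0.997, -0.074, -0.0], [-0.0, -0.0, -1.0]]
ft_force: [0.4, -0.6, -3.1]
width: 0.0298
finger_force: 30.4
```

>>> carry_out(
  series=[
    [0, 0, 0, 0, 0, 0.3, 1],
    [0, 0, 0, 0, 0, 0.5, 1],
    [0, 0, 0, 0, 0, 0.5, 1],
    [0, 0, 0, 0, 0, 0.5, 1],
    [0, 0, 0, 0, 0, 0.5, 1],
  ],
)

```text
t: 18.0
position: [0.6083, 0.0152, 0.0712]
eef_rot: [[0.074, 0.997, 0.0], [0.997, -0.074, -0.0], [-0.0, 0.0, -1.0]]
ft_force: [-1.2, -0.0, -2.1]
width: 0.0295
finger_force: 30.4
```

>>> carry_out(
  series=[
    [0, 0, 0, 0, 0, 0.3, 1],
    [0, 0, 0, 0, 0, 0.6, 1],
    [0, 0, 0, 0, 0, 0.9, 1],
    [0, 0, 0, 0, 0, 0.9, 1],
    [0, 0, 0, 0, 0, 0.9, 1],
  ],
)

```text
t: 18.42
position: [0.6085, 0.0151, 0.0708]
eef_rot: [[0.074, 0.997, 0.0], [0.997, -0.074, -0.0], [-0.0, 0.0, -1.0]]
ft_force: [-1.0, -0.4, 0.9]
width: 0.0294
finger_force: 30.8
```

>>> carry_out(
  series=[
    [0, 0, 0, 0, 0, 0.3, 1],
    [0, 0, 0, 0, 0, 0.6, 1],
    [0, 0, 0, 0, 0, 0.6, 1],
    [0, 0, 0, 0, 0, 0.6, 1],
    [0, 0, 0, 0, 0, 0.6, 1],
  ],
)

```text
t: 18.83
position: [0.6085, 0.0149, 0.0701]
eef_rot: [[0.075, 0.997, 0.001], [0.997, -0.075, -0.0], [-0.0, 0.001, -1.0]]
ft_force: [-1.9, -2.1, 4.0]
width: 0.0297
finger_force: 31.2
```

Placed. Releasing and rising.

>>> carry_out(
  series=[
    [0, 0, 0, 0, 0, -0.5, 0.2],
    [0, 0, 0, 0, 0, -1, -0.1],
    [0, 0, 0, 0, 0, -1, -0.3],
    [0, 0, 0, 0, 0, -1, -0.4],
    [0, 0, 0, 0, 0, -1, -0.4],
  ],
)

```text
t: 19.25
position: [0.6083, 0.0154, 0.0704]
eef_rot: [[0.074, 0.997, -0.0], [0.997, -0.074, 0.0], [0.0, -0.0, -1.0]]
ft_force: [0.7, -0.4, 0.2]
width: 0.0597
finger_force: 0.0
```

>>> carry_out(
  series=[
    [0, 0, 0, 0, 0, -10, -0.4],
    [0, 0, 0, 0, 0, -30, -0.4],
    [0, 0, 0, 0, 0, -60, -0.4],
    [0, 0, 0, 0, 0, -90, -0.4],
    [0, 0, 0, -30, 0, -110, -0.4],
  ],
)

```text
t: 19.67
position: [0.6082, -0.0119, 0.1848]
eef_rot: [[0.069, 0.998, 0.006], [0.998, -0.069, 0.001], [0.001, 0.006, -1.0]]
ft_force: [1.2, -0.7, 0.6]
width: 0.0596
finger_force: 0.0
```

>>> carry_out(
  series=[
    [0, 0, 0, 0, 0, 0, -0.4],
    [0, 0, 0, 0, 0, 0, -0.4],
    [0, 0, 0, 0, 0, 0, -0.4],
    [0, 0, 0, 0, 0, 0, -0.4],
    [0, 0, 0, 0, 0, 0, -0.4],
  ],
)

```text
t: 20.08
position: [0.6054, -0.0143, 0.1794]
eef_rot: [[0.074, 0.997, -0.003], [0.997, -0.074, -0.0], [-0.001, -0.003, -1.0]]
ft_force: [0.2, -0.8, 0.2]
width: 0.0598
finger_force: 0.0
```

```bash
python3 - <<'E'
exec(open('st.py').read())
c=get_calibration('wrist'); im=snapshot('wrist'); save(im,'w4.png'); np.save('w4.npy',c,allow_pickle=True)
for n in ['w3','w4']:
    im=cv2.imread(f'pics/{n}.png').astype(int); B,G,R=im[:,:,0],im[:,:,1],im[:,:,2]
    m=(G-B>60)&(G>R); ys,xs=np.where(m); print(n,len(ys),np.percentile(xs,[0,2,50,98,100]),np.percentile(ys,[0,2,50,98,100]))
    x=int(np.median(xs)); 
    for y in range(ys.min()-4,ys.max()+5): print(y,im[y,x-8:x+9].mean(0).astype(int),im[y,x-3:x+4].mean(0).astype(int)) if n=='w4' or y%2 else 0
E
```

```text
t 20.0833 [ 0.6054 -0.0143  0.1794] yaw 85.75913064297286 z [-0.0026 -0.0004 -1.    ] F [ 0.2175 -0.8131  0.1744] T [-0.0077 -0.0269 -0.035 ] 0.05978880262737173 0.0 q [ 0.2432  0.3649 -0.0647 -0.0002 -1.1438  2.8244]
w3 372 [304. 304. 308. 313. 314.] [139. 139. 160. 190. 191.]
135 [39 39 40] [40 40 41]
137 [36 39 39] [33 39 38]
139 [ 54 109  98] [ 35 118 101]
141 [ 51 107  96] [ 34 117 100]
143 [ 51 107  96] [ 33 117  99]
145 [ 52 107  96] [ 32 116  98]
147 [ 51 106  95] [ 33 116  99]
149 [ 53 108  97] [ 33 117  99]
151 [ 53 107  97] [ 34 117 100]
153 [ 55 109  99] [ 34 118 100]
155 [46 78 72] [31 83 71]
157 [50 98 89] [ 33 104  90]
159 [ 52 105  94] [ 37 116 100]
161 [ 79 107 103] [ 94 117 115]
163 [ 96 115 113] [124 137 138]
165 [103 121 120] [139 150 153]
167 [102 122 119] [140 153 153]
169 [ 90 117 112] [119 143 140]
171 [ 54 105  95] [ 44 118 102]
173 [47 87 79] [31 97 83]
175 [51 87 80] [35 85 74]
177 [ 52 106  96] [ 34 118 100]
179 [ 52 106  95] [ 34 117  99]
181 [ 52 105  95] [ 35 117 101]
183 [ 50 104  94] [ 35 117 100]
185 [ 50 104  94] [ 34 116 100]
187 [ 51 104  93] [ 36
[... 1984 characters left out ...]
 172 147] [ 41 186 158]
187 [ 48 171 147] [ 39 185 157]
188 [ 48 172 148] [ 41 186 158]
189 [ 48 172 147] [ 40 186 157]
190 [ 48 172 148] [ 40 185 157]
191 [ 48 172 148] [ 40 185 157]
192 [ 49 172 147] [ 40 185 157]
193 [ 47 171 146] [ 40 185 157]
194 [ 49 171 146] [ 41 185 157]
195 [ 48 171 147] [ 41 186 158]
196 [ 48 171 147] [ 39 185 157]
197 [ 48 171 147] [ 41 186 158]
198 [ 48 171 146] [ 42 186 158]
199 [ 46 170 145] [ 42 186 157]
200 [ 44 169 144] [ 40 186 157]
201 [ 39 163 138] [ 37 181 153]
202 [ 29 149 125] [ 28 171 144]
203 [ 32 126 106] [ 31 157 132]
204 [34 76 67] [ 34 108  92]
205 [37 41 40] [37 46 43]
206 [42 41 41] [41 40 40]
207 [42 42 43] [43 43 42]
208 [42 42 42] [42 43 42]
```

Relative to the midpoint between the lines (row 169.2, 0.60 mm/px), the bubble centre is at row 149.4, about 11.9 mm towards the left. That means roughly 3.5 rad of turn. Next I'll hover over the knob.

>>> carry_out(
  series=[
    [0, 0, 0, -34, -9, 0, -0.4],
    [0, 0, 0, -70, -18, 0, -0.4],
    [0, 0, 0, -105, -27, 0, -0.4],
    [0, 0, 0, -140, -36, 10, -0.4],
    [0, 0, 0, -154, -39, 20, -0.4],
  ],
)

```text
t: 20.55
position: [0.5543, -0.168, 0.1605]
eef_rot: [[0.077, 0.997, -0.0], [0.997, -0.077, -0.0], [-0.0, -0.0, -1.0]]
ft_force: [-0.5, 0.3, -0.0]
width: 0.0597
finger_force: 0.0
```

>>> carry_out(
  series=[
    [0, 0, 0, 0, 0, 0, -0.4],
    [0, 0, 0, 0, 0, 0, -0.4],
    [0, 0, 0, 0, 0, 0, -0.4],
    [0, 0, 0, 0, 0, 0, -0.4],
    [0, 0, 0, 0, 0, 0, -0.4],
  ],
)

```text
t: 20.97
position: [0.5565, -0.1643, 0.161]
eef_rot: [[0.073, 0.997, 0.001], [0.997, -0.073, -0.0], [-0.0, 0.001, -1.0]]
ft_force: [0.1, -0.2, -0.7]
width: 0.0599
finger_force: 0.0
```

```bash
python3 - <<'E'
exec(open('st.py').read())
c=get_calibration('wrist'); im=snapshot('wrist'); save(im,'w5.png'); np.save('w5.npy',c,allow_pickle=True)
print(proj(c,[[.5552,-.1652,.087]]))
E
```

```text
t 20.9667 [ 0.5565 -0.1643  0.161 ] yaw 85.83904557628894 z [ 0.0008 -0.0001 -1.    ] F [ 0.0853 -0.2146 -0.6749] T [-0.0652  0.0168  0.03  ] 0.059888794666735086 0.0 q [-0.008   0.3356 -0.1577  0.0001 -1.0766  3.0769]
[[313.3749 199.4518]]
```

View pics/w5.png

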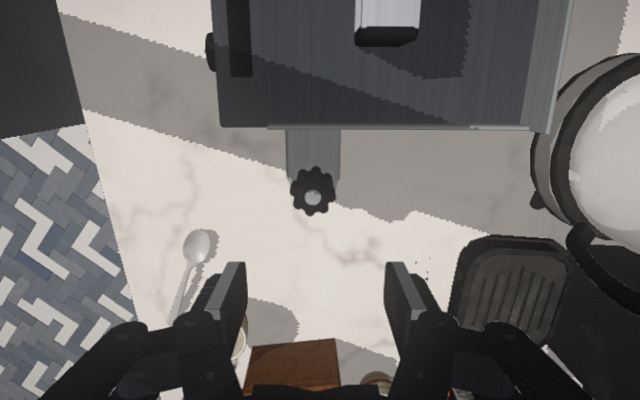

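The knob's top is at about (313,195), width 290–336, with clear space around it. The spoon (195,245) and cup below-left are well away from the fingers' path.

```bash
python3 - <<'E'
exec(open('st.py').read())
c=np.load('w5.npy',allow_pickle=True).item()
P=at_z(c,[[313,195.5],[313,192],[290,195],[336,195]],.087);print(P)
go([P[0,0],P[0,1],.019],None)
E
```

```text
t 21.0167 [ 0.5564 -0.1644  0.161 ] yaw 85.82950565087567 z [ 0.0008 -0.0001 -1.    ] F [0.3282 0.5841 0.7847] T [-0.0277 -0.0027 -0.0462] 0.05966393604378674 0.0 q [-0.0082  0.3355 -0.1579  0.0001 -1.0767  3.0769]
[[ 0.5552 -0.1621  0.087 ]
 [ 0.5553 -0.1595  0.087 ]
 [ 0.5383 -0.1605  0.087 ]
 [ 0.572  -0.163   0.087 ]]
row [0.01 0.   0.  ] [  2.1  -1.5 142. ]
```

>>> carry_out(
  series=[
    [0, 0, 0.3, 2, -1, 35, -0.4],
    [0, 0, 0.3, 2, -1.5, 70, -0.4],
    [0, 0, 0.3, 2, -1.5, 100, -0.4],
    [0, 0, 0.3, 2, -1.5, 125, -0.4],
    [0, 0, 0.3, 2, -1.5, 141, -0.4],
  ],
)

```text
t: 21.43
position: [0.5531, -0.1624, 0.0171]
eef_rot: [[0.105, 0.994, -0.004], [0.994, -0.105, 0.0], [0.0, -0.004, -1.0]]
ft_force: [-0.8, -0.4, -0.5]
width: 0.0595
finger_force: 0.0
```

>>> carry_out(
  newtons=30,
  series=[
    [0, 0, 0, 0, 0, 0, -0.4],
    [0, 0, 0, 0, 0, 0, -0.4],
    [0, 0, 0, 0, 0, 0, 0],
    [0, 0, 0, 0, 0, 0, 1],
    [0, 0, 0, 0, 0, 0, 1],
  ],
)

```text
t: 21.85
position: [0.555, -0.1632, 0.0217]
eef_rot: [[0.105, 0.994, 0.002], [0.994, -0.105, -0.0], [0.0, 0.002, -1.0]]
ft_force: [-2.7, 1.8, 4.9]
width: 0.0349
finger_force: 31.6
```

>>> carry_out(
  series=[
    [0, 0, 0, 0, 0, 0, 1],
    [0, 0, 0, 0, 0, 0, 1],
    [0, 0, 0, 0, 0, 0, 1],
    [0, 0, 0, 0, 0, 0, 1],
    [0, 0, 0, 0, 0, 0, 1],
  ],
)

```text
t: 22.27
position: [0.555, -0.1632, 0.0215]
eef_rot: [[0.105, 0.994, 0.002], [0.994, -0.105, -0.0], [0.0, 0.002, -1.0]]
ft_force: [-1.9, 2.0, 6.5]
width: 0.0348
finger_force: 31.7
```

>>> carry_out(
  series=[
    [0, 0, 0, 0, 0, -2, 1],
    [0, 0, 1, 0, 0, -2.1, 1],
    [0, 0, 2, 0, 0, -2.2, 1],
    [0, 0, 3, 0, 0, -2.3, 1],
    [0, 0, 4, 0, 0, -2.4, 1],
  ],
)

```text
t: 22.68
position: [0.5547, -0.163, 0.0223]
eef_rot: [[0.505, 0.863, 0.001], [0.863, -0.505, 0.0], [0.001, 0.001, -1.0]]
ft_force: [0.5, 2.5, -0.5]
width: 0.0349
finger_force: 31.5
```

```bash
python3 st.py
```

```text
t 22.6833 [ 0.5547 -0.163   0.0223] yaw 59.65539661603529 z [ 0.0009  0.0003 -1.    ] F [ 0.4512  2.5359 -0.5054] T [0.5721 0.0886 0.164 ] 0.03491300609536914 31.483799815177917 q [-0.0059  0.4856 -0.3214 -0.0005 -0.7629  2.6183]
```

>>> carry_out(
  series=[
    [0, 0, 1, 0, 0, -0.1, 1],
    [0, 0, 2, 0, 0, -0.2, 1],
    [0, 0, 3, 0, 0, -0.3, 1],
    [0, 0, 4, 0, 0, -0.4, 1],
    [0, 0, 5, 0, 0, -0.5, 1],
  ],
)

```text
t: 23.1
position: [0.5547, -0.1629, 0.0228]
eef_rot: [[0.869, 0.495, 0.001], [0.495, -0.869, 0.001], [0.001, 0.0, -1.0]]
ft_force: [-0.1, 1.4, -0.0]
width: 0.0352
finger_force: 31.5
```

>>> carry_out(
  series=[
    [0, 0, 1, 0, 0, -0.1, 1],
    [0, 0, 2, 0, 0, -0.2, 1],
    [0, 0, 3, 0, 0, -0.3, 1],
    [0, 0, 4, 0, 0, -0.4, 1],
    [0, 0, 5, 0, 0, -0.5, 1],
  ],
)

```text
t: 23.52
position: [0.5547, -0.1628, 0.0233]
eef_rot: [[1.0, -0.006, 0.001], [-0.006, -1.0, 0.001], [0.001, -0.001, -1.0]]
ft_force: [-0.4, 2.5, 0.1]
width: 0.0349
finger_force: 31.5
```

>>> carry_out(
  series=[
    [0, 0, 1, 0, 0, -0.1, 1],
    [0, 0, 2, 0, 0, -0.2, 1],
    [0, 0, 3, 0, 0, -0.3, 1],
    [0, 0, 4, 0, 0, -0.4, 1],
    [0, 0, 5, 0, 0, -0.5, 1],
  ],
)

```text
t: 23.93
position: [0.5548, -0.1627, 0.0238]
eef_rot: [[0.863, -0.505, 0.001], [-0.505, -0.863, 0.001], [0.001, -0.001, -1.0]]
ft_force: [1.5, 2.5, 0.1]
width: 0.0351
finger_force: 31.5
```

```bash
python3 st.py
```

```text
t 23.9333 [ 0.5548 -0.1627  0.0238] yaw -30.349769078663844 z [ 0.0013  0.0007 -1.    ] F [1.4743 2.5408 0.1364] T [0.9561 0.0447 0.1019] 0.0351232552189471 31.52095913887024 q [-0.0056  0.4835 -0.32   -0.0011 -0.7661  1.0475]
```

19 units so far; 14 more.

>>> carry_out(
  series=[
    [0, 0, 1, 0, 0, -0.1, 1],
    [0, 0, 2, 0, 0, -0.2, 1],
    [0, 0, 3, 0, 0, -0.3, 1],
    [0, 0, 4, 0, 0, -0.4, 1],
    [0, 0, 5, 0, 0, -0.5, 1],
  ],
)

```text
t: 24.35
position: [0.5548, -0.1626, 0.0243]
eef_rot: [[0.495, -0.869, 0.001], [-0.869, -0.495, 0.001], [-0.0, -0.001, -1.0]]
ft_force: [-0.6, 3.1, -0.3]
width: 0.0351
finger_force: 31.5
```

>>> carry_out(
  series=[
    [0, 0, 1, 0, 0, -0.1, 1],
    [0, 0, 2, 0, 0, -0.2, 1],
    [0, 0, 3, 0, 0, -0.3, 1],
    [0, 0, 4, 0, 0, -0.4, 1],
    [0, 0, 5, 0, 0, -0.5, 1],
  ],
)

```text
t: 24.77
position: [0.5548, -0.1625, 0.0248]
eef_rot: [[-0.006, -1.0, 0.001], [-1.0, 0.006, 0.001], [-0.001, -0.001, -1.0]]
ft_force: [0.4, 4.2, 0.4]
width: 0.0352
finger_force: 31.5
```

>>> carry_out(
  series=[
    [0, 0, 1, 0, 0, -0.1, 1],
    [0, 0, 2, 0, 0, -0.2, 1],
    [0, 0, 3, 0, 0, -0.3, 1],
    [0, 0, 4, 0, 0, -0.4, 1],
    [0, 0, 4, 0, 0, -0.4, 1],
  ],
)

```text
t: 25.18
position: [0.5549, -0.1624, 0.0252]
eef_rot: [[-0.41, -0.912, 0.002], [-0.912, 0.41, 0.001], [-0.002, -0.001, -1.0]]
ft_force: [0.0, 4.5, 0.9]
width: 0.0354
finger_force: 31.5
```

```bash
cat > bub.py <<'E'
from h import *
import sys
def prof(cam,n):
    "sample the vial along the level axis in a picture"
    im=snapshot(cam); save(im,n); a=im.astype(int); R,G,B=a[:,:,0],a[:,:,1],a[:,:,2]
    m=(G-B>50)&(G>R)
    k,lab,stt,cen=cv2.connectedComponentsWithStats(cv2.morphologyEx(m.astype(np.uint8),cv2.MORPH_CLOSE,np.ones((7,7))))
    i=1+np.argmax(stt[1:,4]); ys,xs=np.where((lab==i)); print(cam,stt[i],cen[i])
    P=np.c_[xs,ys].astype(float); d=np.linalg.svd(P-P.mean(0),full_matrices=False)[2][0]
    pr=(P-P.mean(0))@d; lo,hi=pr.min(),pr.max(); o=P.mean(0)
    from scipy.ndimage import map_coordinates as mc
    N=np.array([-d[1],d[0]]); t=np.arange(lo-2,hi+2,0.5 if cam!='wrist' else 1)
    for ch in (1,2):
        v=np.mean([mc(a[:,:,ch].astype(float),[(o+t[:,None]*d+w*N)[:,1],(o+t[:,None]*d+w*N)[:,0]],order=1) for w in (-1,0,1)],0)
        print('GB'[ch-1],'dir',d.round(2),v.astype(int).tolist())
for cam in sys.argv[1:]: prof(cam,f'b_{cam}_{arm.sense()["t"]:.1f}.png')
E
python3 st.py; python3 bub.py side scene
```

```text
t 25.1833 [ 0.5549 -0.1624  0.0252] yaw -114.19389894651957 z [ 0.0015  0.0011 -1.    ] F [0.0391 4.4976 0.8741] T [ 1.4965  0.0069 -0.1157] 0.035352623940356535 31.491000652313232 q [-0.0054  0.4816 -0.3187 -0.0016 -0.769  -0.4157]
side [288 183   4   4  11] [289.         184.18181818]
G dir [-0.57  0.82] [124, 104, 94, 93, 102, 113, 119, 120, 121, 125, 133, 142, 146, 141, 134, 130, 132]
B dir [-0.57  0.82] [126, 103, 81, 62, 49, 45, 44, 45, 51, 62, 74, 85, 94, 93, 92, 98, 111]
scene [330 182  11  11  49] [334.71428571 187.12244898]
G dir [0.68 0.73] [144, 124, 106, 101, 109, 125, 141, 152, 158, 159, 157, 153, 151, 155, 162, 172, 177, 179, 178, 172, 166, 160, 155, 154, 155, 157, 159, 159, 156, 153, 151, 152, 157, 163]
B dir [0.68 0.73] [147, 124, 98, 71, 48, 31, 22, 21, 22, 28, 40, 58, 80, 103, 124, 141, 147, 144, 135, 114, 90, 70, 52, 43, 41, 40, 40, 44, 56, 74, 100, 126, 147, 162]
```

33 units (3.46 rad) done without slip. I'll release, rise and check the bubble from above, turning back to yaw 86°.

>>> carry_out(
  series=[
    [0, 0, 0, 0, 0, 0, 0],
    [0, 0, 0, 0, 0, 0, -0.3],
    [0, 0, 0, 0, 0, 0, -0.4],
    [0, 0, 0, 0, 0, 0, -0.4],
    [0, 0, 0, 0, 0, -10, -0.4],
  ],
)

```text
t: 25.7
position: [0.5527, -0.1635, 0.0335]
eef_rot: [[-0.408, -0.913, -0.004], [-0.913, 0.408, 0.0], [0.001, 0.004, -1.0]]
ft_force: [-0.0, 0.5, 0.0]
width: 0.0591
finger_force: 0.0
```

>>> carry_out(
  series=[
    [0, 0, 0, 0, 0, -25, -0.4],
    [0, 0, 0, 0, 0, -55, -0.4],
    [0, 0, 0, 0, 0, -90, -0.4],
    [0, 0, -1, 0, 0, -125, -0.4],
    [0, 0, -2, 0, 0, -150, -0.4],
  ],
)

```text
t: 26.12
position: [0.5554, -0.1639, 0.1896]
eef_rot: [[-0.204, -0.979, 0.005], [-0.979, 0.204, -0.001], [0.0, -0.005, -1.0]]
ft_force: [0.6, 0.2, 0.9]
width: 0.0596
finger_force: 0.0
```

>>> carry_out(
  series=[
    [0, 0, -1.15, 0, 0, 0, 1],
    [0, 0, -2.3, 0, 0, 0, 1],
    [0, 0, -3.45, 0, 0, 0, 1],
    [0, 0, -4.6, 0, 0, 0, 1],
    [0, 0, -5.75, 0, 0, 0, 1],
  ],
)

```text
t: 26.53
position: [0.5543, -0.1635, 0.186]
eef_rot: [[0.387, -0.922, 0.001], [-0.922, -0.387, -0.0], [0.001, -0.001, -1.0]]
ft_force: [-0.4, -0.5, 0.4]
width: 0.0004
finger_force: 0.0
```

>>> carry_out(
  series=[
    [0, 0, -1.15, 0, 0, 0, 1],
    [0, 0, -2.3, 0, 0, 0, 1],
    [0, 0, -3.45, 0, 0, 0, 1],
    [0, 0, -4.6, 0, 0, 0, 1],
    [0, 0, -5.75, 0, 0, 0, 1],
  ],
)

```text
t: 26.95
position: [0.5543, -0.1636, 0.1859]
eef_rot: [[0.841, -0.54, 0.001], [-0.54, -0.841, -0.0], [0.001, -0.0, -1.0]]
ft_force: [1.1, -0.5, -0.4]
width: -0.0001
finger_force: 0.0
```

>>> carry_out(
  series=[
    [0, 0, -1.15, 0, 0, 0, 1],
    [0, 0, -2.3, 0, 0, 0, 1],
    [0, 0, -3.45, 0, 0, 0, 1],
    [0, 0, -4.6, 0, 0, 0, 1],
    [0, 0, -5.75, 0, 0, 0, 1],
  ],
)

```text
t: 27.37
position: [0.5543, -0.1635, 0.1859]
eef_rot: [[1.0, 0.031, 0.001], [0.031, -1.0, -0.0], [0.001, 0.0, -1.0]]
ft_force: [-0.7, 0.1, 0.9]
width: 0.0
finger_force: 0.0
```

>>> carry_out(
  series=[
    [0, 0, -1.15, 0, 0, 0, 1],
    [0, 0, -2.3, 0, 0, 0, 1],
    [0, 0, -3.45, 0, 0, 0, 1],
    [0, 0, -4.6, 0, 0, 0, 1],
    [0, 0, -5.75, 0, 0, 0, 1],
  ],
)

```text
t: 27.78
position: [0.5543, -0.1635, 0.1859]
eef_rot: [[0.806, 0.592, 0.001], [0.592, -0.806, -0.0], [0.0, 0.001, -1.0]]
ft_force: [0.5, -0.1, 0.4]
width: -0.0001
finger_force: 0.0
```

```bash
python3 - <<'E'
exec(open('st.py').read())
go([.608,-.033,.175],85.8)
E
```

```text
t 27.7833 [ 0.5543 -0.1635  0.1859] yaw 36.28414439367763 z [ 0.0008 -0.0003 -1.    ] F [ 0.4545 -0.0809  0.3595] T [0.0209 0.0421 0.0016] -0.00012629648516595393 0.0 q [-0.0066  0.3117 -0.1271  0.0003 -1.1312  2.2105]
row [ 0.01 -0.   -8.25] [120.5 -73.4  10.9]
```

>>> carry_out(
  series=[
    [0, 0, -1, 30, -18, 0, 1],
    [0, 0, -2, 60, -36, 0, 1],
    [0, 0, -3, 90, -55, 5, 1],
    [0, 0, -4, 115, -70, 10, 1],
    [0, 0, -5, 120, -73, 11, 1],
  ],
)

```text
t: 28.2
position: [0.6099, -0.0303, 0.1738]
eef_rot: [[0.4, 0.917, 0.0], [0.917, -0.4, 0.0], [0.0, 0.0, -1.0]]
ft_force: [0.4, -0.4, -0.4]
width: 0.0002
finger_force: 0.0
```

>>> carry_out(
  series=[
    [0, 0, -1, 0, 0, 0, 1],
    [0, 0, -2, 0, 0, 0, 1],
    [0, 0, -3.1, 0, 0, 0, 1],
    [0, 0, -3.25, 0, 0, 0, 1],
    [0, 0, -3.25, 0, 0, 0, 1],
  ],
)

```text
t: 28.62
position: [0.6088, -0.0339, 0.1747]
eef_rot: [[0.082, 0.997, 0.001], [0.997, -0.082, -0.0], [0.0, 0.001, -1.0]]
ft_force: [-1.1, 0.0, -0.1]
width: 0.0001
finger_force: 0.0
```

```bash
python3 st.py; python3 bub.py wrist
```

```text
t 28.6167 [ 0.6088 -0.0339  0.1747] yaw 85.32050927193056 z [ 0.0007 -0.     -1.    ] F [-1.0757  0.0283 -0.1283] T [ 0.0095 -0.0598  0.0191] 6.488237163035783e-05 0.0 q [ 0.2097  0.3734 -0.0641  0.0002 -1.1326  2.8502]
wrist [ 299   98   18   78 1223] [307.71463614 135.73589534]
G dir [0.01 1.  ] [39, 54, 136, 179, 183, 182, 181, 181, 181, 182, 181, 181, 182, 182, 182, 182, 182, 182, 181, 181, 182, 182, 182, 182, 181, 182, 173, 123, 65, 115, 176, 183, 198, 220, 230, 235, 238, 238, 239, 238, 238, 236, 233, 230, 224, 214, 198, 181, 177, 181, 182, 182, 179, 172, 142, 75, 121, 177, 183, 183, 182, 182, 181, 182, 183, 181, 182, 181, 183, 181, 183, 182, 182, 183, 183, 183, 184, 178, 170, 140, 62, 40]
B dir [0.01 1.  ] [44, 39, 41, 43, 41, 41, 41, 39, 41, 42, 40, 40, 40, 41, 41, 41, 40, 41, 41, 40, 39, 41, 41, 41, 38, 38, 36, 32, 38, 42, 37, 45, 117, 205, 225, 230, 234, 235, 235, 235, 232, 229, 227, 224, 217, 207, 191, 153, 70, 38, 37, 37, 36, 29, 30, 40, 42, 39, 36, 39, 39, 39, 36, 39, 41, 39, 38, 38, 41, 38, 40, 39, 39, 39, 40, 39, 41, 35, 29, 31, 38, 41]
```

Lines are at index 28 and 55 (mid 41.5) and the bubble centre at 39.7. That's about 1.0 mm left of the middle, so it lies between the lines. Next is the press point, 48 mm right of the vial on the level's centreline.

```bash
python3 - <<'E'
exec(open('st.py').read())
c=get_calibration('wrist')
P=at_z(c,[[307.7,137.5]],.139)[0]; print(P)
y=np.radians(85.8); t=P-.048*np.array([np.cos(y),np.sin(y),0]); print(t)
go([t[0],t[1],.145-.0353],85.8)
E
```

```text
t 28.6667 [ 0.6087 -0.034   0.1745] yaw 85.28657277133722 z [ 0.0005 -0.     -1.    ] F [-0.0117 -0.9261 -0.2743] T [ 0.0086 -0.0594  0.0468] -5.470606671889175e-05 0.0 q [ 0.2095  0.3735 -0.0643  0.0001 -1.1325  2.8497]
[0.6084 0.0161 0.139 ]
[ 0.6049 -0.0318  0.139 ]
row [ 0.01 -0.   -0.09] [ 1.8 -4.  64.8]
```

>>> carry_out(
  series=[
    [0, 0, -0.09, 2, -4, 15, 1],
    [0, 0, -0.09, 2, -4, 30, 1],
    [0, 0, -0.09, 2, -4, 45, 1],
    [0, 0, -0.09, 2, -4, 58, 1],
    [0, 0, -0.09, 2, -4, 63, 1],
  ],
)

```text
t: 29.08
position: [0.6036, -0.0317, 0.1092]
eef_rot: [[0.073, 0.997, -0.003], [0.997, -0.073, -0.0], [-0.0, -0.003, -1.0]]
ft_force: [-1.0, 0.4, -0.1]
width: 0.0001
finger_force: 0.0
```

>>> carry_out(
  series=[
    [0, 0, 0, 0, 0, 0.5, 1],
    [0, 0, 0, 0, 0, 1, 1],
    [0, 0, 0, 0, 0, 1.5, 1],
    [0, 0, 0, 0, 0, 2, 1],
    [0, 0, 0, 0, 0, 2, 1],
  ],
)

```text
t: 29.5
position: [0.6053, -0.0314, 0.1097]
eef_rot: [[0.071, 0.998, 0.001], [0.998, -0.071, 0.0], [0.0, 0.001, -1.0]]
ft_force: [-0.3, 0.4, 0.5]
width: -0.0001
finger_force: 0.0
```

>>> carry_out(
  series=[
    [0, 0, 0, 0, 0, 0.4, 1],
    [0, 0, 0, 0, 0, 0.8, 1],
    [0, 0, 0, 0, 0, 1.2, 1],
    [0, 0, 0, 0, 0, 1.2, 1],
    [0, 0, 0, 0, 0, 1.2, 1],
  ],
)

```text
t: 29.92
position: [0.6049, -0.0315, 0.1078]
eef_rot: [[0.07, 0.998, -0.0], [0.998, -0.07, -0.0], [-0.0, -0.0, -1.0]]
ft_force: [1.2, -0.6, -0.0]
width: 0.0003
finger_force: 0.0
```

>>> carry_out(
  series=[
    [0, 0, 0, 0, 0, 0.4, 1],
    [0, 0, 0, 0, 0, 0.8, 1],
    [0, 0, 0, 0, 0, 1, 1],
    [0, 0, 0, 0, 0, 1, 1],
    [0, 0, 0, 0, 0, 1, 1],
  ],
)

```text
t: 30.33
position: [0.6049, -0.0315, 0.1068]
eef_rot: [[0.07, 0.998, -0.0], [0.998, -0.07, -0.0], [-0.0, -0.0, -1.0]]
ft_force: [0.7, -0.0, -0.2]
width: -0.0
finger_force: 0.0
```

>>> carry_out(
  series=[
    [0, 0, 0, 0, 0, 0.3, 1],
    [0, 0, 0, 0, 0, 0.6, 1],
    [0, 0, 0, 0, 0, 0.6, 1],
    [0, 0, 0, 0, 0, 0.6, 1],
    [0, 0, 0, 0, 0, 0.6, 1],
  ],
)

```text
t: 30.75
position: [0.6049, -0.0314, 0.1062]
eef_rot: [[0.07, 0.998, -0.0], [0.998, -0.07, -0.0], [-0.0, -0.0, -1.0]]
ft_force: [-0.1, 0.0, 0.3]
width: -0.0003
finger_force: 0.0
```

>>> carry_out(
  series=[
    [0, 0, 0, 0, 0, 0.3, 1],
    [0, 0, 0, 0, 0, 0.6, 1],
    [0, 0, 0, 0, 0, 0.6, 1],
    [0, 0, 0, 0, 0, 0.6, 1],
    [0, 0, 0, 0, 0, 0.6, 1],
  ],
)

```text
t: 31.17
position: [0.6049, -0.0315, 0.1056]
eef_rot: [[0.07, 0.998, 0.0], [0.998, -0.07, -0.0], [-0.0, 0.0, -1.0]]
ft_force: [-1.0, -0.2, -0.2]
width: -0.0002
finger_force: 0.0
```

>>> carry_out(
  series=[
    [0, 0, 0, 0, 0, 0.3, 1],
    [0, 0, 0, 0, 0, 0.6, 1],
    [0, 0, 0, 0, 0, 0.6, 1],
    [0, 0, 0, 0, 0, 0.6, 1],
    [0, 0, 0, 0, 0, 0.6, 1],
  ],
)

```text
t: 31.58
position: [0.6049, -0.0315, 0.105]
eef_rot: [[0.07, 0.998, -0.0], [0.998, -0.07, -0.0], [-0.0, -0.0, -1.0]]
ft_force: [0.3, -0.3, -0.6]
width: -0.0002
finger_force: 0.0
```

>>> carry_out(
  series=[
    [0, 0, 0, 0, 0, 0.3, 1],
    [0, 0, 0, 0, 0, 0.6, 1],
    [0, 0, 0, 0, 0, 0.6, 1],
    [0, 0, 0, 0, 0, 0.6, 1],
    [0, 0, 0, 0, 0, 0.6, 1],
  ],
)

```text
t: 32.0
position: [0.6049, -0.0315, 0.1044]
eef_rot: [[0.07, 0.998, 0.0], [0.998, -0.07, -0.0], [-0.0, 0.0, -1.0]]
ft_force: [0.2, -0.5, -0.3]
width: 0.0003
finger_force: 0.0
```

>>> carry_out(
  series=[
    [0, 0, 0, 0, 0, 0.3, 1],
    [0, 0, 0, 0, 0, 0.5, 1],
    [0, 0, 0, 0, 0, 0.5, 1],
    [0, 0, 0, 0, 0, 0.5, 1],
    [0, 0, 0, 0, 0, 0.5, 1],
  ],
)

```text
t: 32.42
position: [0.605, -0.0315, 0.1042]
eef_rot: [[0.07, 0.998, 0.0], [0.998, -0.07, -0.0], [0.0, 0.0, -1.0]]
ft_force: [-1.2, -0.7, 2.4]
width: -0.0001
finger_force: 1.1
```

>>> carry_out(
  series=[
    [0, 0, 0, 0, 0, 0.2, 1],
    [0, 0, 0, 0, 0, 0.4, 1],
    [0, 0, 0, 0, 0, 0.5, 1],
    [0, 0, 0, 0, 0, 0.5, 1],
    [0, 0, 0, 0, 0, 0.5, 1],
  ],
)

```text
t: 32.83
position: [0.6051, -0.0315, 0.1041]
eef_rot: [[0.07, 0.998, 0.001], [0.998, -0.07, -0.0], [-0.0, 0.001, -1.0]]
ft_force: [-2.0, 0.7, 4.1]
width: 0.0001
finger_force: 2.6
```

>>> carry_out(
  series=[
    [0, 0, 0, 0, 0, 0.1, 1],
    [0, 0, 0, 0, 0, 0.2, 1],
    [0, 0, 0, 0, 0, 0.2, 1],
    [0, 0, 0, 0, 0, 0.2, 1],
    [0, 0, 0, 0, 0, 0.2, 1],
  ],
)

```text
t: 33.25
position: [0.6051, -0.0315, 0.1041]
eef_rot: [[0.07, 0.998, 0.001], [0.998, -0.07, -0.0], [-0.0, 0.001, -1.0]]
ft_force: [-1.5, 0.3, 5.8]
width: -0.0003
finger_force: 2.9
```

```bash
python3 st.py; python3 bub.py wrist
```

```text
t 33.25 [ 0.6051 -0.0315  0.1041] yaw 85.9824816321392 z [ 0.0008 -0.0002 -1.    ] F [-1.452   0.2714  5.7633] T [0.0744 0.5947 0.0294] -0.0003407899403320595 2.912326137029595 q [ 0.215   0.4294 -0.1671  0.0005 -0.9735  2.8562]
wrist [ 303  110   26  110 2506] [315.30007981 163.5339186 ]
G dir [-0.  1.] [41, 56, 116, 177, 179, 179, 180, 179, 179, 179, 179, 180, 179, 180, 179, 180, 179, 179, 177, 180, 179, 179, 179, 179, 179, 179, 179, 179, 179, 179, 179, 179, 178, 179, 179, 179, 175, 166, 143, 71, 58, 123, 177, 182, 191, 207, 223, 229, 233, 235, 237, 238, 238, 239, 238, 237, 236, 234, 233, 231, 228, 225, 220, 214, 203, 187, 176, 177, 177, 178, 178, 179, 180, 173, 164, 164, 144, 84, 51, 121, 177, 180, 179, 180, 178, 179, 178, 179, 177, 178, 178, 179, 178, 178, 178, 179, 178, 177, 177, 178, 178, 178, 178, 178, 178, 178, 176, 170, 163, 163, 164, 136, 62, 37]
B dir [-0.  1.] [41, 41, 40, 41, 41, 43, 43, 42, 43, 41, 42, 42, 42, 40, 42, 40, 40, 41, 37, 41, 38, 40, 38, 38, 38, 38, 39, 38, 39, 38, 38, 38, 37, 38, 37, 38, 33, 24, 28, 37, 39, 38, 34, 39, 86, 163, 215, 223, 227, 230, 233, 234, 234, 235, 233, 232, 229, 228, 226, 224, 221, 218, 212, 204, 195, 178, 133, 52, 30, 34, 34, 36, 36, 30, 18, 20, 24, 32, 36, 37, 35, 34, 35, 35, 34, 37, 36, 34, 32, 35, 33, 36, 33, 35, 35, 36, 35, 33, 32, 36, 34, 35, 35, 35, 37, 37, 34, 30, 25, 21, 22, 26, 33, 35]
```

Under 5.8 N the bubble sits about 1.3 mm left of the middle, still between the lines. I'll increase to about 10 N.

>>> carry_out(
  series=[
    [0, 0, 0, 0, 0, 0.2, 1],
    [0, 0, 0, 0, 0, 0.4, 1],
    [0, 0, 0, 0, 0, 0.6, 1],
    [0, 0, 0, 0, 0, 0.6, 1],
    [0, 0, 0, 0, 0, 0.6, 1],
  ],
)

```text
t: 33.72
position: [0.6052, -0.0316, 0.1041]
eef_rot: [[0.07, 0.998, 0.001], [0.998, -0.07, -0.0], [-0.0, 0.001, -1.0]]
ft_force: [-2.6, -0.3, 9.0]
width: -0.0003
finger_force: 4.0
```

>>> carry_out(
  series=[
    [0, 0, 0, 0, 0, 0, 1],
    [0, 0, 0, 0, 0, 0, 1],
    [0, 0, 0, 0, 0, 0, 1],
    [0, 0, 0, 0, 0, 0, 1],
    [0, 0, 0, 0, 0, 0, 1],
  ],
)

```text
t: 34.13
position: [0.6052, -0.0316, 0.104]
eef_rot: [[0.07, 0.998, 0.001], [0.998, -0.07, -0.0], [-0.0, 0.001, -1.0]]
ft_force: [-2.3, -0.2, 7.1]
width: 0.0004
finger_force: 3.9
```

>>> carry_out(
  series=[
    [0, 0, 0, 0, 0, 0.2, 1],
    [0, 0, 0, 0, 0, 0.4, 1],
    [0, 0, 0, 0, 0, 0.4, 1],
    [0, 0, 0, 0, 0, 0.4, 1],
    [0, 0, 0, 0, 0, 0.4, 1],
  ],
)

```text
t: 34.55
position: [0.6052, -0.0316, 0.104]
eef_rot: [[0.07, 0.998, 0.001], [0.998, -0.07, -0.0], [-0.0, 0.001, -1.0]]
ft_force: [-3.1, 0.6, 8.5]
width: 0.0001
finger_force: 4.6
```

>>> carry_out(
  series=[
    [0, 0, 0, 0, 0, 0, 1],
    [0, 0, 0, 0, 0, 0, 1],
    [0, 0, 0, 0, 0, 0, 1],
    [0, 0, 0, 0, 0, 0, 1],
    [0, 0, 0, 0, 0, 0, 1],
  ],
)

```text
t: 34.97
position: [0.6052, -0.0316, 0.104]
eef_rot: [[0.07, 0.998, 0.001], [0.998, -0.07, -0.0], [-0.0, 0.001, -1.0]]
ft_force: [-3.5, -0.1, 9.4]
width: -0.0001
finger_force: 4.6
```

>>> carry_out(
  series=[
    [0, 0, 0, 0, 0, 0, 1],
    [0, 0, 0, 0, 0, 0, 1],
    [0, 0, 0, 0, 0, 0, 1],
    [0, 0, 0, 0, 0, 0, 1],
    [0, 0, 0, 0, 0, 0, 1],
  ],
)

```text
t: 35.38
position: [0.6052, -0.0316, 0.104]
eef_rot: [[0.07, 0.998, 0.001], [0.998, -0.07, -0.0], [-0.0, 0.001, -1.0]]
ft_force: [-2.3, 1.2, 9.2]
width: 0.0
finger_force: 4.6
```

>>> carry_out(
  series=[
    [0, 0, 0, 0, 0, 0, 1],
    [0, 0, 0, 0, 0, 0, 1],
    [0, 0, 0, 0, 0, 0, 1],
    [0, 0, 0, 0, 0, 0, 1],
    [0, 0, 0, 0, 0, 0, 1],
  ],
)

```text
t: 35.8
position: [0.6052, -0.0316, 0.104]
eef_rot: [[0.07, 0.998, 0.001], [0.998, -0.07, -0.0], [-0.0, 0.001, -1.0]]
ft_force: [-4.2, 0.0, 9.2]
width: 0.0001
finger_force: 4.6
```

```bash
python3 st.py; python3 bub.py wrist | cut -c1-420 | grep -v ^B
```

```text
t 35.8 [ 0.6052 -0.0316  0.104 ] yaw 85.99928801012553 z [ 0.0014 -0.0004 -1.    ] F [-4.2142  0.0307  9.1702] T [ 0.1328  0.9518 -0.0128] 8.517736724032535e-05 4.632614420115715 q [ 0.2151  0.4294 -0.1676  0.0009 -0.9726  2.8562]
wrist [ 303  110   26  110 2514] [315.24701671 163.79793158]
G dir [-0.01  1.  ] [41, 54, 114, 175, 179, 179, 179, 180, 178, 180, 179, 179, 180, 179, 179, 179, 179, 179, 178, 179, 179, 179, 178, 179, 178, 179, 179, 178, 179, 179, 178, 178, 178, 179, 179, 179, 174, 165, 143, 73, 60, 121, 178, 191, 206, 224, 229, 233, 236, 237, 238, 237, 238, 238, 238, 236, 234, 233, 231, 228, 225, 221, 214, 203, 187, 175, 177, 179, 178, 179, 178, 178, 179, 172, 165, 164, 144, 87, 54, 118, 175,
```

>>> carry_out(
  series=[
    [0, 0, 0, 0, 0, 0, 1],
    [0, 0, 0, 0, 0, 0, 1],
    [0, 0, 0, 0, 0, 0, 1],
    [0, 0, 0, 0, 0, 0, 1],
    [0, 0, 0, 0, 0, 0, 1],
  ],
)

```text
t: 36.27
position: [0.6052, -0.0316, 0.104]
eef_rot: [[0.07, 0.998, 0.001], [0.998, -0.07, -0.0], [-0.0, 0.001, -1.0]]
ft_force: [-3.0, 0.3, 9.3]
width: 0.0001
finger_force: 4.6
```

>>> carry_out(
  series=[
    [0, 0, 0, 0, 0, 0, 1],
    [0, 0, 0, 0, 0, 0, 1],
    [0, 0, 0, 0, 0, 0, 1],
    [0, 0, 0, 0, 0, 0, 1],
    [0, 0, 0, 0, 0, 0, 1],
  ],
)

```text
t: 36.68
position: [0.6052, -0.0316, 0.104]
eef_rot: [[0.07, 0.998, 0.001], [0.998, -0.07, -0.0], [-0.0, 0.001, -1.0]]
ft_force: [-3.1, 0.8, 9.3]
width: 0.0002
finger_force: 4.6
```

```bash
python3 bub.py wrist | cut -c1-420 | grep -v ^B
```

```text
wrist [ 303  110   26  110 2512] [315.24442675 163.8160828 ]
G dir [-0.01  1.  ] [41, 54, 115, 176, 180, 180, 179, 179, 179, 179, 179, 180, 179, 179, 179, 179, 178, 179, 179, 179, 180, 178, 179, 178, 179, 178, 178, 178, 178, 179, 179, 179, 178, 178, 178, 178, 174, 165, 143, 72, 58, 121, 178, 190, 207, 224, 229, 233, 236, 237, 238, 239, 238, 238, 237, 236, 235, 233, 231, 228, 225, 221, 214, 203, 187, 175, 177, 178, 178, 178, 179, 179, 179, 173, 165, 164, 144, 86, 54, 120, 176,
```

The bubble is stable between the lines and the press holds at 9.3 N, so I'm handing in.

```bash
python3 -c "
from bench import arm
print(arm.close_job())"
```

```text
the job is handed in; nothing more can be done
None
```

The drawer is shut, the level stands across the middle of the plate, and the foot knob is turned about 3.5 rad; I handed in at about 37 s, pressing at 9.3 N with the bubble steady about 1.7 mm left of centre (limit 2.5 mm).

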